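# Hook the steel jug out from under the reagent shelf and set it on the hotplate

### The job

The steel jug with the handle stands too far back under the low reagent shelf for a hand: take the oven hook from the pipette stand, catch the jug with it and draw the jug upright out onto the open bench, well clear in front of the shelf. Hang the hook back in its cradle on the stand and stand the jug in the middle of the hotplate. Do not reach for the jug with the fingers while it is still under the shelf, do not tip it over or drop anything, and leave the other bottles standing where they are.

Things in the scene. Friction and masses are not known exactly. Their poses are not given: they have to be found in the camera images.
- jug: Stainless steel jug, a 250 ml beaker with a handle, about 0.2 kg: body 62 mm outside diameter (65 mm at the rim), 84 mm tall, wall 3 mm. One of three vessels in a row under the shelf. Origin: centre of its underside; z up; its x axis points out through the handle, which at the start faces out of the shelf's open front to within about 25 degrees.
- jug_handle (a point): Middle of the upright bar of the jug's handle: 65 mm out from the jug's axis along the jug's x, 44 mm above its underside. The handle is a D-shaped loop of 8 mm round bar in the jug's x-z plane; its upright bar is straight for 32 mm; the opening between bar and jug wall is 30 mm wide and 44 mm high. Axes as the jug's.
- hook: Oven hook, 0.15 kg, hanging upright in the cradle. Along its z, up the rod: black square grip 16 x 16 mm (faces square to its x and y) from +6 to +90 mm, steel collar 30 mm diameter from 0 to +6 mm, 8 mm round rod down to -203 mm, where a straight 8 mm round prong goes off sideways, 34 mm along the hook's +x and 7 mm along its +y. Origin: centre of the collar's underside.
- hook_grip (a point): Middle of the part of the hook's grip that is good to hold: on the rod's axis, 50 mm above the underside of the collar. Axes as the hook's.
- hook_crook (a point): The corner of the hook where rod and prong meet, 203 mm below the underside of the collar. Axes as the hook's.
- cradle (a point): The hook's cradle: the point where the centre of the collar's underside rests, 235 mm above the bench. Two level 8 mm round wires with a 16 mm gap run out from the stand along this point's -y, from 35 mm behind this point to 23 mm before it, then their ends splay and rise 4 mm to 37 mm before it. The rod hangs between the wires, in and out along -y; hook's axes within 0.05 rad of these.
- shelf_front (a point): Middle of the reagent shelf's open front edge, at bench height. x runs along the edge, +y points out of the open front, z up. Under the shelf the three vessels stand about 160 mm behind this edge, about 90 mm apart.
- plate_top (a point): Centre of the hotplate's round aluminium plate, on its top face, 100 mm above the bench: 135 mm diameter, level, cold. The grey housing is 150 mm wide and at most 77 mm high; it reaches 133 mm from the plate's axis along this point's -x (control knobs to 153 mm) and 73 mm the other way. It stays put.
- amber: Amber glass reagent bottle, 58 mm diameter, 115 mm tall, black cap, in the row under the shelf. Origin: centre of its underside.
- media: Clear glass bottle, 58 mm diameter, 105 mm tall, blue cap, in the row under the shelf. Origin: centre of its underside.
- dropper: Small amber dropper bottle, 32 mm diameter, 65 mm tall, on the open bench between stand and robot. Origin: centre of its underside.
- stand: White pipette stand: base 210 mm diameter, 14 mm thick; column; hub 96 mm diameter with a cap to 250 mm above the bench; three wire cradles 120 degrees apart. Origin: under the column's axis; the hook's cradle is 75 mm out along its -y. Two pipettes, up to 356 mm above the bench, hang in the other two cradles, 77 mm from the axis. It stays put.
- shelf: Low reagent shelf, a glass board in an aluminium frame: 460 mm along x, 310 mm deep (towards -y), underside 235 mm and top of frame 255 mm above the bench, bottles to 335 mm above the bench along its rear edge; posts only at its two ends, more than 210 mm from the middle. Origin as shelf_front, same axes. It stays put.

How it is judged:
By the outcome, as a careful person would: the job done as asked, in the order asked, and still so for the second after the job is handed in, with the robot touching nothing.
It also fails if it takes over 72 s, if anything falls off the work surface, if the arm or the gripper's body presses on something with over 40 N, if the wrist force passes 120 N, or if a joint passes its speed limit or range.

### The arm

A 6-joint arm with a two-finger parallel gripper is mounted at the origin on the work surface. World frame = base frame: x ahead of the robot, y to its left, z up, the work surface at z = 0. Lengths are in m, angles in rad, forces in N, time in s.
With the tool pointing down it reaches from about 0.35 to 0.8 m from the base axis. Payload 7.3 kg.
Tool frame: the origin (TCP) lies midway between the tips of the shut fingers; the grasp point (between the pads) lies ctrl.tcp_to_grasp behind it (ctrl.tcp_to_grasp is the distance from the TCP to the grasp point, in m); y points along the fingers, x is the direction in which the jaws open and shut, and the axes are right-handed (so a half turn about y gives the same grasp; the last joint's range is limited). The gripper opens to 85 mm and grips with 20 to 120 N. Pads are 22 mm wide; open, the fingers measure 114 mm over their backs; the gripper's body (76 mm by 85 mm) begins 54 mm behind the grasp point. The pads swing forward as they close: fully open they stand 13 mm farther back than shut.
Start: joints at [1.129, 0.342, 1.524, -0, 1.275, -0.146], TCP at [0.153, 0.502, 0.231] pointing down, gripper open.
Joint ranges: [-2.53, 2.53], [-0.77, 2.02], [0.04, 2.7], [-1, 4.14], [0.28, 2.66], [-3.11, 3.11]. Speed limits (rad/s): [2.57, 2.57, 3.14, 3.14, 3.14, 3.14].

### API

Orientations are given as a unit quaternion [w, x, y, z].
In Python, from cell import ctrl gives the robot as it stands. The module is installed in compiled form; this text tells all that it offers.
- The arm moves only by the tool arm_command, never from a script. Its argument "steps" is a list of rows, each a list of 3 entries, a list of its own where there are three numbers: the finger opening in mm, from 0 to 85.4, then the shift along the tool's x, y, z as a fraction of full scale, then the turn, a rotation vector about the tool's x, y, z as a fraction of full scale. A call has 1 to 8 rows; each row is the pose to reach, as a shift and turn from the pose commanded when the call began, along the tool's axes at that moment; what a row does not reach only later rows make up. Full scale, the value 1, is 15 cm for a shift and 90 degrees for a turn. A row lasts 1/12 s, in which the tool goes at most 41.7 mm and 7.16 degrees, less where a joint would pass 70% of its speed; a pose out of reach is approached as far as the arm can. A call with a number of a shift or a turn outside -1 to 1 is refused whole. A call with a gripper value outside its range is refused whole. The fingers move at their own pace and stop on an object; the grip force is fixed at half the most. Time passes only in rows, so rows that repeat a pose let the fingers close. It gives the time, the measured TCP pose, the force and the opening at its end, in the units of the state.
- ctrl.get_state(): the state, without advancing time (a new reading comes with each control period).
- ctrl.grab_frame(name): name is "scene" or "top"; returns (picture, depth): 480x640x3 uint8, red, green, blue; 480x640 float32, m along the optical axis (not along the pixel's ray), 0 where there is no reading.
- ctrl.camera_params(name): a dict with "fov_y" (degrees; the focal length in pixels is half the picture's height over the tangent of half this angle, whatever the lens; pixels are square), "cx", "cy" (the principal point, pixels), "world_from_camera" (4x4, takes a point from camera to world coordinates). Camera axes: x right, y up, looking along -z (the intrinsics and any distortion apply to the point x, -y, -z); pixel columns grow to the right and rows downward; lengths in m; the calibration is good to about 2 mm. A picture is of the moment at which its call begins. camera_params takes no time and is no camera call.
- ctrl.finish_job(): hands the job in, once; it reports no verdict.
The state is a dict: "time_s": time; "joint_positions": joint angles; "dq": joint speeds; "joint_torque": joint torques, N m; "eef_pos": TCP position; "tool_rot": TCP orientation; "force": force on the tool from outside, world axes, zero at the start; "wrist_torque": the same for the moment, N m; "grip_width": opening from 0.0 (shut) to 1.0 (fully open).
Only numpy, scipy, OpenCV 4.12 (cv2) and the standard library are available. Lean on these libraries where they do the work, as an engineer would, in place of code of your own. Each camera call takes 0.05 s, during which the arm holds its last target.

## Working session

There is one attempt and no reset: what is moved stays moved. The work goes in short steps, Python scripts to look and compute and a tool call to move; the robot and the scene stay as the last step left them, time stands still between calls to the robot, and variables do not carry over. Pictures are saved under pics/ and viewed, and the job is handed in when it is done.

Besides the shell and the picture viewer there is one more tool, called after "Emit:" as a command line: name --argument value ..., lists and objects as JSON in quotes. arm_command: Moves the arm, as the interface text tells. Shift numbers are shares of 15 cm and turn numbers shares of 90 degrees, none past 1 either way. Its arguments: {"type":"object","properties":{"steps":{"type":"array"}},"required":["steps"]}

```bash
mkdir -p pics; ls; cat > h.py <<'E'
import numpy as np, cv2
from cell import ctrl
def grab(name,tag):
    p,d=ctrl.grab_frame(name)
    cv2.imwrite(f'pics/{tag}.png',cv2.cvtColor(p,cv2.COLOR_RGB2BGR)); np.save(f'pics/{tag}_d.npy',d)
    return p,d
def cloud(name,d):
    c=ctrl.camera_params(name); f=240/np.tan(np.radians(c['fov_y'])/2)
    v,u=np.mgrid[0:480,0:640]
    P=np.stack([(u-c['cx'])/f*d,-(v-c['cy'])/f*d,-d],-1)
    T=np.array(c['world_from_camera'])
    return P@T[:3,:3].T+T[:3,3]
E
python3 - <<'E'
from h import *
print(ctrl.get_state(),ctrl.tcp_to_grasp)
for n in('scene','top'):
    print(n,ctrl.camera_params(n)); grab(n,n+'0')
E
```

```text
pics
{'time_s': 0.0, 'joint_positions': array([ 1.12901732e+00,  3.42727828e-01,  1.52504037e+00,  2.13917590e-05,
        1.27538770e+00, -1.45960246e-01]), 'dq': array([-0.00045107,  0.00093896,  0.00021098,  0.00185107,  0.00141277,
        0.00097253]), 'joint_torque': array([ 1.96407350e-04, -4.33676112e+01, -2.46014839e+01, -7.79865354e-05,
        7.68143887e-03,  3.66182988e-06]), 'eef_pos': array([0.1528263 , 0.50183854, 0.23061516]), 'tool_rot': array([-0.56797266,  0.56848162,  0.42036276, -0.4213441 ]), 'force': array([ 0.42729869,  0.90093942, -0.02306479]), 'wrist_torque': array([-0.03997486,  0.02288825,  0.02153683]), 'grip_width': 1.001002712964217} 0.0187
scene {'fov_y': 50.79857588659192, 'cx': 318.3932284200357, 'cy': 231.17441299753034, 'world_from_camera': array([[-0.56398824, -0.48451519,  0.66870195,  1.32230857],
       [ 0.82569496, -0.34268823,  0.44809888,  0.59520602],
       [ 0.01204558,  0.80486633,  0.59333388,  0.90352721],
       [ 0.        ,  0.        ,  0.        ,  1.        ]])}
top {'fov_y': 45.42114255822882, 'cx': 322.7054453200947, 'cy': 238.61630683929033, 'world_from_camera': array([[-8.38592587e-03,  9.85664531e-01, -1.68508483e-01,
         2.79930231e-01],
       [-9.99964835e-01, -8.25454824e-03,  1.48013653e-03,
         3.45437761e-02],
       [ 6.79566833e-05,  1.68514969e-01,  9.85699092e-01,
         1.58083212e+00],
       [ 0.00000000e+00,  0.00000000e+00,  0.00000000e+00,
         1.00000000e+00]])}
```

View pics/scene0.png

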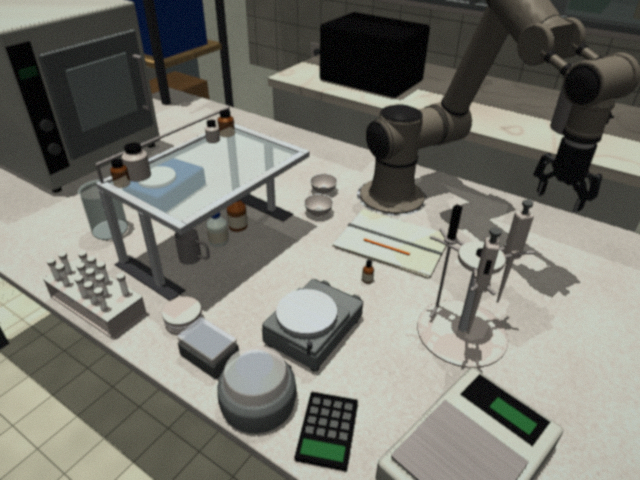

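View pics/top0.png

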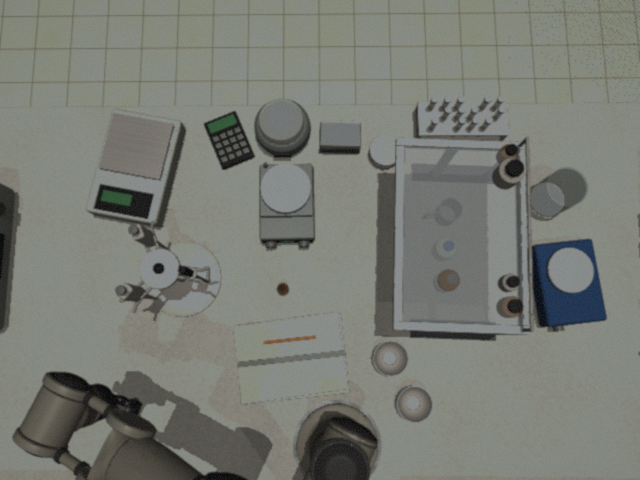

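The jug is at about (189,243) in the scene view and (447,211) in the top view, through the glass. The hook hangs at about (450,225) in the scene view, the hotplate is at (307,312) and the dropper at (368,270). Next I measure these.

```bash
python3 - <<'E'
from h import *
Z={}
for n in('scene','top'):
    d=np.load(f'pics/{n}0_d.npy'); P=cloud(n,d); Z[n]=P
    print(n,'zero frac',(d==0).mean())
t=Z['top'];s=Z['scene']
pr=lambda P,l:[print(k,np.round(P[v,u],3)) for k,(u,v) in l.items()]
pr(t,dict(table=(350,270),plate=(287,188),jug=(447,211),jugh=(428,216),media=(446,248),amber=(447,280),glass=(470,180),frameL=(397,240),standhub=(158,268),dropper=(283,289),hook=(186,271),ftl=(397,145),fbl=(397,325)))
print()
pr(s,dict(table=(250,290),plate=(307,312),jug=(187,245),media=(218,230),amber=(238,217),grip=(455,222),dropper=(368,272),fr1=(183,221),fr2=(300,157)))
# plate from top: z 0.09-0.11
m=(abs(t[...,2]-0.1)<.008)&(abs(t[...,0]-.6)<.3)&(abs(t[...,1]-.1)<.12)
q=t[m]; (c,r)=cv2.minEnclosingCircle(q[:,:2].astype(np.float32)); print('plate',c,r,np.median(q,0),len(q))
def crop(tag,x0,y0,x1,y1,k,out):
    im=cv2.imread(f'pics/{tag}.png')[y0:y1,x0:x1]; cv2.imwrite(f'pics/{out}.png',cv2.resize(im,None,fx=k,fy=k,interpolation=cv2.INTER_CUBIC))
crop('scene0',90,180,270,300,4,'c1'); crop('scene0',400,180,560,370,3,'c2'); crop('top0',380,130,540,340,2.8,'c3'); crop('top0',100,210,240,330,5,'c4')
E
```

```text
scene zero frac 0.003977864583333333
top zero frac 0.004098307291666666
table [ 0.461 -0.043 -0.   ]
plate [0.67  0.126 0.101]
jug [ 0.572 -0.263  0.249]
jugh [ 0.559 -0.217  0.254]
media [ 0.483 -0.257  0.251]
amber [ 0.408 -0.257  0.246]
glass [ 0.646 -0.321  0.253]
frameL [ 0.502 -0.142  0.255]
standhub [0.441 0.417 0.252]
dropper [0.405 0.138 0.063]
hook [0.427 0.338 0.307]
ftl [ 0.735 -0.149  0.254]
fbl [ 0.305 -0.136  0.253]

table [ 0.62  -0.086  0.001]
plate [0.681 0.138 0.103]
jug [ 0.634 -0.289  0.066]
media [ 0.533 -0.272  0.063]
amber [ 0.442 -0.28   0.053]
grip [0.44  0.35  0.292]
dropper [0.422 0.149 0.04 ]
fr1 [ 0.734 -0.159  0.256]
fr2 [ 0.34  -0.126  0.254]
plate (0.7548823356628418, 0.1453699916601181) 0.1511850655078888 [0.68206626 0.13159806 0.10019484] 2304
```

View pics/c1.png

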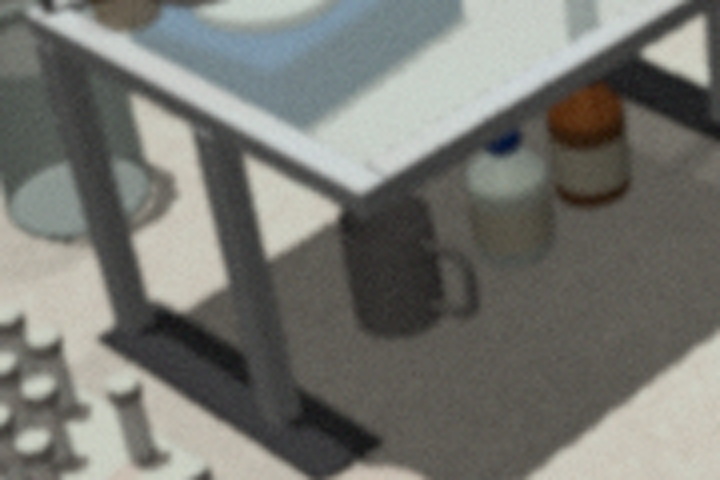

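View pics/c2.png

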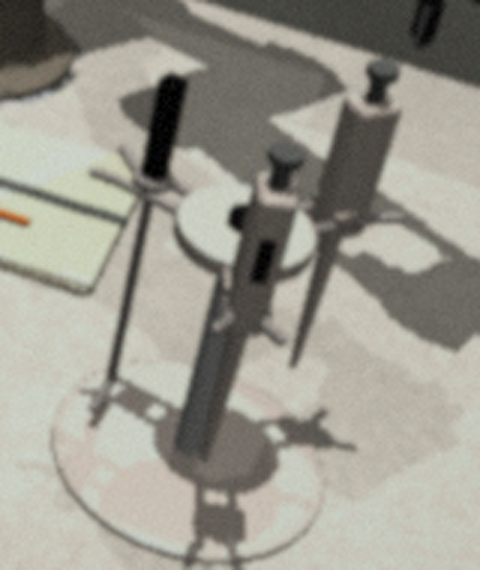

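View pics/c3.png

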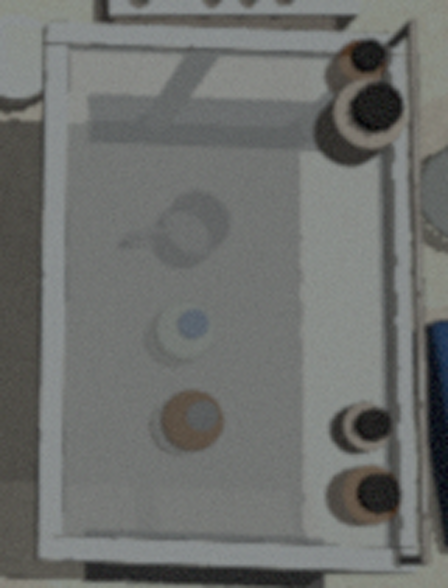

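View pics/c4.png

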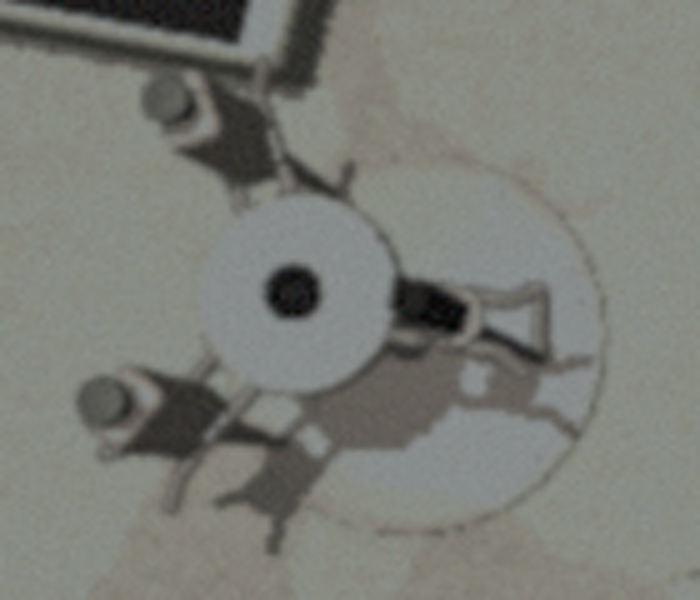

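The glass is transparent in the picture, but depth reads its surface. The hook prong points to world +x and the jug handle points out with a slight lean to -x. Next I refine the positions.

```bash
cat >> h.py <<'E'
from scipy.optimize import least_squares
def pix(name,u,v,z):
    c=ctrl.camera_params(name); f=240/np.tan(np.radians(c['fov_y'])/2);T=np.array(c['world_from_camera'])
    r=T[:3,:3]@np.array([(u-c['cx'])/f,-(v-c['cy'])/f,-1.]); o=T[:3,3]
    return o+r*(z-o[2])/r[2]
def proj(name,p):
    c=ctrl.camera_params(name); f=240/np.tan(np.radians(c['fov_y'])/2);T=np.array(c['world_from_camera'])
    q=T[:3,:3].T@(np.asarray(p)-T[:3,3]); return np.array([c['cx']+f*q[0]/-q[2],c['cy']-f*q[1]/-q[2]])
def circ(q,r=None):
    c0=q[:,:2].mean(0)
    if r is None:
        s=least_squares(lambda p:np.hypot(*(q[:,:2]-p[:2]).T)-p[2],[*c0,.03],loss='soft_l1',f_scale=.002).x
    else: s=least_squares(lambda p:np.hypot(*(q[:,:2]-p[:2]).T)-r,c0,loss='soft_l1',f_scale=.002).x
    return s
E
python3 - <<'E'
from h import *
t=cloud('top',np.load('pics/top0_d.npy'));s=cloud('scene',np.load('pics/scene0_d.npy'))
def sel(P,lo,hi): return P[((P>lo)&(P<hi)).all(-1)]
for n,P in(('top',t),('scene',s)):
    q=sel(P,[.58,.04,.094],[.78,.23,.108]); c,r=cv2.minEnclosingCircle(q[:,:2].astype(np.float32)); print(n,'plate mean',q.mean(0),'encl',c,r,len(q))
    q=sel(P,[.38,.36,.24],[.5,.47,.262]); c,r=cv2.minEnclosingCircle(q[:,:2].astype(np.float32)); print(n,'hub mean',q.mean(0),c,r,len(q))
    q=sel(P,[.38,.29,.25],[.48,.38,.32]); print(n,'grip',q.mean(0) if len(q) else 0,q.min(0),q.max(0),len(q))
    q=sel(P,[.38,.29,.316],[.48,.38,.335]); print(n,'griptop',np.median(q,0),len(q))
    q=sel(P,[.38,.1,.02],[.46,.18,.07]); print(n,'dropper',np.median(q,0),len(q))
    q=sel(P,[.2,-.2,.245],[.8,-.1,.262]); print(n,'front edge',q.shape)
    for x0 in(.33,.4,.5,.6,.7):
        e=q[abs(q[:,0]-x0)<.015]; print(x0,np.percentile(e[:,1],98),end=' ')
    q=sel(P,[.2,-.5,.245],[.8,-.1,.262]); print('x rng',np.percentile(q[:,0],[.5,99.5]))
q=sel(s,[.55,-.34,.02],[.68,-.2,.08]); print('jug pts',len(q)); 
for a,b in((.02,.04),(.04,.06),(.06,.08)):
    w=q[(q[:,2]>a)&(q[:,2]<b)]; w=w[(w[:,1]<-.255)|(w[:,0]>.63)]; print(circ(w,.031),len(w))
q=sel(s,[.45,-.34,.02],[.56,-.2,.06]); print('media',circ(q,.029),len(q))
q=sel(s,[.37,-.34,.02],[.46,-.2,.06]); print('amber',circ(q,.029),len(q))
# stand base
q=sel(s,[.3,.25,.009],[.6,.55,.02]); c,r=cv2.minEnclosingCircle(q[:,:2].astype(np.float32)); print('base',c,r)
# top pixel estimates of row
for k,(u,v,z) in dict(jugrim=(380+191/2.8,130+229/2.8,.084),hbar=(380+126/2.8,130+242/2.8,.044),mediacap=(380+194/2.8,130+324/2.8,.105),ambercap=(380+203/2.8,130+416/2.8,.115),crook=(100+545/5,210+360/5,.032),tip=(100+545/5,210+287/5,.032)).items(): print(k,pix('top',u,v,z))
# scene handle bar
for z in(.03,.044,.06): print('bar scene',pix('scene',90+472/4,180+285/4,z))
print('scene crook',pix('scene',400+97/3,180+420/3,.032),pix('scene',400+110/3,180+375/3,.032))
E
```

```text
top plate mean [0.67175984 0.13123624 0.1000565 ] encl (0.680577278137207, 0.13910701870918274) 0.07816068083047867 1866
top hub mean [0.44128387 0.420403   0.24402665] (0.43862420320510864, 0.42703568935394287) 0.0644291415810585 391
top grip [0.42738742 0.33950607 0.28499946] [0.42099128 0.33576168 0.25225456] [0.43657722 0.35186677 0.31958904] 67
top griptop [0.42957711 0.34377798 0.32487655] 59
top dropper [0.40757122 0.14090639 0.04324361] 116
top front edge (5185, 3)
0.33 -0.1275088720233509 0.4 -0.1302783532498252 0.5 -0.13489016400638168 0.6 -0.14001140527277953 0.7 -0.14390727982689866 x rng [0.2889333  0.74614495]
scene plate mean [0.67925248 0.13526418 0.10049691] encl (0.6753159165382385, 0.1316583752632141) 0.06926082819700241 2188
scene hub mean [0.43123438 0.43035691 0.24561101] (0.438772052526474, 0.4285026490688324) 0.05783377215266228 229
scene grip [0.43769843 0.34724569 0.28551841] [0.4253369  0.33642024 0.2500997 ] [0.44394242 0.3552536  0.31899256] 265
scene griptop [0.43700147 0.3470528  0.32380447] 68
scene dropper [0.41944433 0.1479748  0.04134963] 175
scene 
[... 198 characters left out ...]
 -0.30817322] 148
[ 0.61623998 -0.30817117] 197
[ 0.61600261 -0.30709773] 238
media [ 0.51092215 -0.29466709] 333
amber [ 0.42775194 -0.29864027] 223
base (0.40819528698921204, 0.375592976808548) 0.16204506158828735
jugrim [ 0.60567437 -0.30335071  0.084     ]
hbar [ 0.60191962 -0.24825487  0.044     ]
mediacap [ 0.51070517 -0.2973092   0.105     ]
ambercap [ 0.4238544 -0.2994122  0.115    ]
crook [0.42822805 0.3407908  0.032     ]
tip [0.4679644  0.34178502 0.032     ]
bar scene [ 0.59019019 -0.26008447  0.03      ]
bar scene [ 0.60192383 -0.24637675  0.044     ]
bar scene [ 0.61533371 -0.23071078  0.06      ]
scene crook [0.47622254 0.35502253 0.032     ] [0.423909   0.34308097 0.032     ]
```

```bash
cat >> h.py <<'E'
def overlay(name,tag,out,x0,y0,x1,y1,k,polys):
    im=cv2.imread(f'pics/{tag}.png')[y0:y1,x0:x1]; im=cv2.resize(im,None,fx=k,fy=k,interpolation=cv2.INTER_CUBIC)
    im=cv2.convertScaleAbs(im,alpha=1.4)
    for col,pts in polys:
        q=np.array([(proj(name,p)+.5-[x0,y0])*k for p in pts]); cv2.polylines(im,[np.round(q*8).astype(np.int32)],False,col,1,cv2.LINE_AA,3)
    cv2.imwrite(f'pics/{out}.png',im)
def circle(x,y,z,r): return [(x+r*np.cos(a),y+r*np.sin(a),z) for a in np.linspace(0,2*np.pi,40)]
def jugpoly(x,y,a):  # a: handle direction angle in world
    h=np.array([np.cos(a),np.sin(a)])
    P=lambda r,z:(x+r*h[0],y+r*h[1],z)
    return [((0,255,0),circle(x,y,0,.031)),((0,255,0),circle(x,y,.084,.0325)),((0,0,255),[P(.031,.07),P(.055,.07),P(.065,.06),P(.065,.028),P(.055,.018),P(.031,.018)])]
E
cat > ov.py <<'E'
from h import *
import sys
x,y,a=.613,-.307,np.radians(90+13)
P=jugpoly(x,y,a)+[((255,0,0),circle(.676,.132,.1,.0675)),((255,0,0),circle(.511,-.296,0,.029)),((255,255,0),circle(.426,-.298,0,.029))]
overlay('scene','scene0','o1',150,190,270,280,6,P)
overlay('top','top0','o2',400,180,480,300,5,P)
overlay('scene','scene0','o3',250,270,370,360,4,P)
overlay('top','top0','o4',250,150,330,250,5,P)
E
python3 ov.py; python3 -c "
import cv2,numpy as np
a=cv2.imread('pics/o3.png');b=cv2.imread('pics/o4.png');H=max(a.shape[0],b.shape[0])
o=np.zeros((H,a.shape[1]+b.shape[1],3),np.uint8);o[:a.shape[0],:a.shape[1]]=a;o[:b.shape[0],a.shape[1]:]=b;o=cv2.resize(o,None,fx=.85,fy=.85);cv2.imwrite('pics/o34.png',o)"
```

```text
(no output)
```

View pics/o1.png

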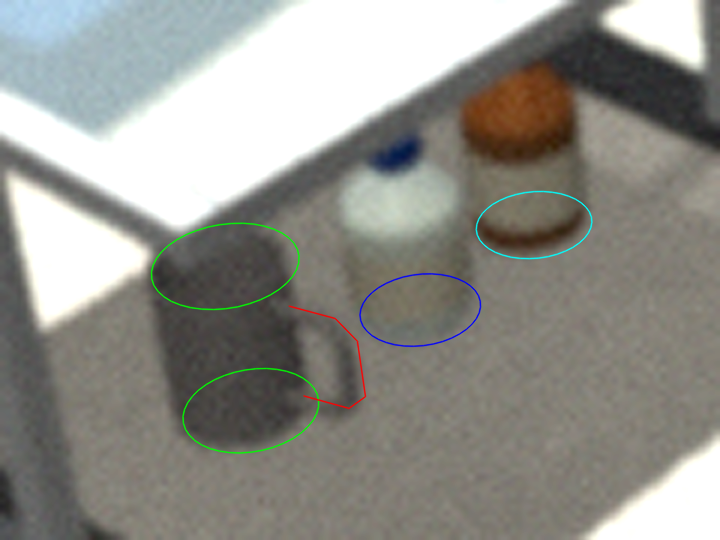

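View pics/o2.png

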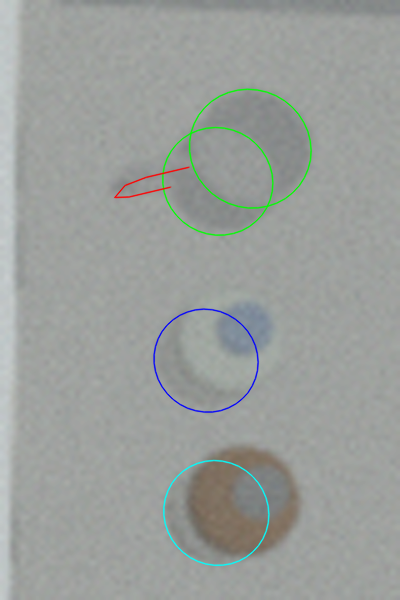

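View pics/o34.png

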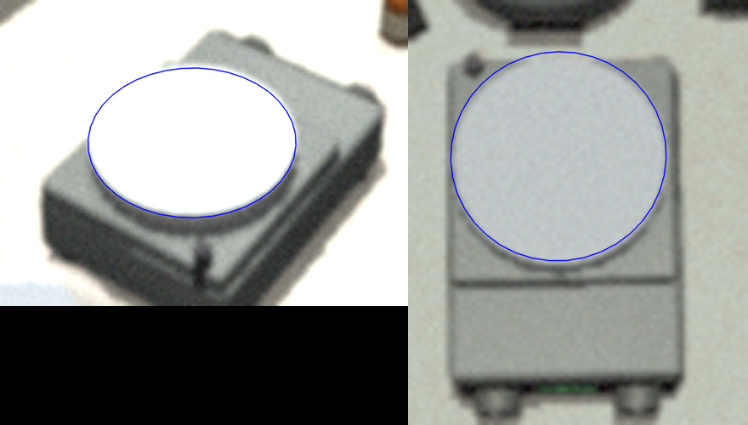

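```bash
python3 - <<'E'
from h import *
print('hub',pix('top',100+299/5,210+293/5,.25))
im=cv2.resize(cv2.imread('pics/top0.png')[245:295,140:220],None,fx=10,fy=10,interpolation=cv2.INTER_CUBIC)
import itertools
def ov(cx,cy,sx,sy):
    P=[((0,255,0),circle(sx,sy,.25,.048)),((0,255,255),circle(sx,sy,.014,.105)),((0,0,255),circle(cx,cy,.235,.015)),((255,0,0),[(cx,cy,.235),(cx,cy,.032),(cx+.034,cy+.007,.032)])]
    q=[(cx+a*.008,cy+b*.008,.325) for a,b in((1,1),(1,-1),(-1,-1),(-1,1),(1,1))]; P.append(((255,0,255),q))
    overlay('top','top0','o5',130,235,230,325,7,P); overlay('scene','scene0','o6',410,190,520,370,4,P)
sx,sy=.439,.4185
ov(.4325,.3435,sx,sy)
E
```

```text
hub [0.4396428 0.4132749 0.25     ]
```

View pics/o5.png

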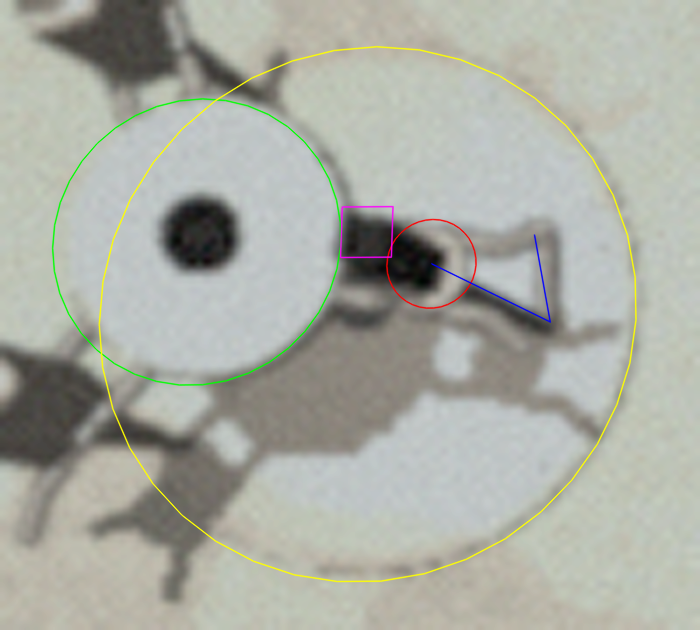

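View pics/o6.png

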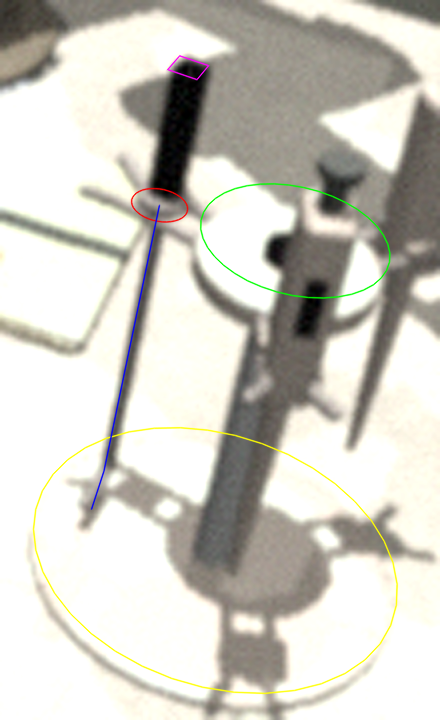

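```bash
python3 - <<'E'
from h import *
a=pix('top',100+168/5,210+100/5,.352);b=pix('top',100+106/5,210+403/5,.352)
print(a,b)
n=a-b; print('wires yaw psi', np.arctan2(n[1],n[0]), np.hypot(*n[:2]),'mid',(a+b)/2)
m=(a+b)[:2]/2; psi=np.arctan2(n[1],n[0]); d=np.array([np.sin(psi),-np.cos(psi)])
print('axis',m+d*.0385,'cradle',m+d*(.0385+.075))
# hub circle fit from rgb depth
t=cloud('top',np.load('pics/top0_d.npy'));q=t[235:310,120:185].reshape(-1,3);q=q[(q[:,2]>.246)&(q[:,2]<.256)]
print(len(q),q.mean(0)); 
im=cv2.imread('pics/top0.png')[225:315,115:225]
cv2.imwrite('pics/st.png',cv2.resize(cv2.convertScaleAbs(im,alpha=1.5),None,fx=7,fy=6.6,interpolation=cv2.INTER_LANCZOS4))
E
```

```text
[0.51250614 0.44468869 0.352     ] [0.38071989 0.46500687 0.352     ]
wires yaw psi -0.1529708457007218 0.1333433324661761 mid [0.44661301 0.45484778 0.352     ]
axis [0.44074658 0.41679735] cradle [0.42931845 0.34267315]
121 [0.44096385 0.42859909 0.24934499]
```

View pics/st.png

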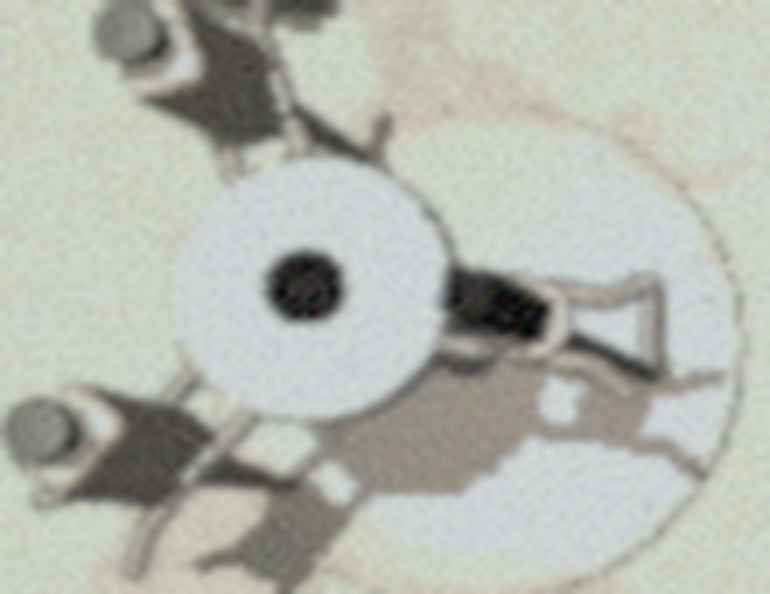

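```bash
cat >> h.py <<'E'
from scipy.spatial.transform import Rotation as Ro
def q2R(q): return Ro.from_quat([q[1],q[2],q[3],q[0]])
import json,os
def log():
    s=ctrl.get_state(); r=[list(map(float,s['joint_positions'])),list(map(float,s['eef_pos'])),list(map(float,s['tool_rot']))]
    L=json.load(open('log.json')) if os.path.exists('log.json') else []
    L.append(r); json.dump(L,open('log.json','w')); return s
def rel(ptarget,Rtarget):
    "row numbers for target TCP pose from current measured pose"
    s=ctrl.get_state(); R=q2R(s['tool_rot']); 
    return np.round(R.inv().apply(np.asarray(ptarget)-s['eef_pos'])/.15,3), np.round((R.inv()*Rtarget).as_rotvec()/(np.pi/2),3)
E
python3 - <<'E'
from h import *
s=log(); R=q2R(s['tool_rot']); print(R.as_matrix().round(3))
E
```

```text
[[ 0.291 -0.001 -0.957]
 [ 0.957 -0.001  0.291]
 [-0.001 -1.     0.   ]]
```

Emit:
arm_command --steps '[[85,[0,-0.6,0],[0,0,0]],[85,[-0.1,-1.0,-0.3],[0,0,0]],[85,[-0.2,-1.0,-0.6],[0,0,0]],[85,[-0.23,-1.0,-0.9],[0,-0.05,0]],[85,[-0.23,-1.0,-1.0],[0,-0.09,0]],[85,[-0.23,-1.0,-1.0],[0,-0.09,0]],[85,[-0.23,-1.0,-1.0],[0,-0.09,0]]]'

```text
time_s: 0.68
eef_pos: [0.291, 0.4236, 0.383]
tool_rot: [-0.538, 0.539, 0.46, -0.457]
force: [0.2, 0.5, 0.1]
grip_width: 0.995
```

```bash
cat > tg.py <<'E'
from h import *
# hook-held targets
def hookR(yaw,phi):  # hook axes: hanging at yaw, then tilted by phi about its x so that top leans toward +y
    return Ro.from_euler('z',yaw)*Ro.from_euler('x',-phi)
M=np.array([[0,0,-1],[1,0,0],[0,-1,0]],float) # columns: tool x,y,z in hook axes: tool x=hook y, tool y=-hook z, tool z = -hook x
MR=Ro.from_matrix(M.T.T)
def toolR(Rh): return Rh*MR
E
python3 - <<'E'
from tg import *
print(np.linalg.det(M)); s=log(); print(s['eef_pos'],s['joint_positions'].round(3),s['time_s'],s['force'])
R=toolR(hookR(-.153,0)); print(R.as_matrix().round(3)); print(rel([.430,.3435,.40],R)); 
E
```

```text
1.0
[0.29098852 0.42359023 0.383025  ] [ 0.821  0.25   1.243 -0.002  1.645 -0.591] 0.6833 [0.16900305 0.51840815 0.06473185]
[[ 0.152  0.    -0.988]
 [ 0.988  0.     0.152]
 [ 0.    -1.     0.   ]]
(array([-0.38, -0.11, -1.  ]), array([ 0.002, -0.004,  0.001]))
```

Emit:
arm_command --steps '[[85,[-0.15,-0.11,-0.4],[0,0,0]],[85,[-0.38,-0.11,-1.0],[0,0,0]],[85,[-0.38,-0.11,-1.0],[0,0,0]],[85,[-0.38,-0.11,-1.0],[0,0,0]],[85,[-0.38,-0.11,-1.0],[0,0,0]],[85,[-0.38,-0.11,-1.0],[0,0,0]]]'

```text
time_s: 1.18
eef_pos: [0.4268, 0.3453, 0.3965]
tool_rot: [0.538, -0.538, -0.458, 0.46]
force: [-0.5, -0.5, 0.2]
grip_width: 0.999
```

```bash
python3 - <<'E'
from tg import *
s=log(); print(s['eef_pos'],s['joint_positions'].round(3),s['time_s'])
print(rel([.430,.3435,.268],toolR(hookR(-.153,0)))); grab('scene','s1'); 
im=cv2.imread('pics/s1.png')[120:380,380:600]; cv2.imwrite('pics/s1c.png',cv2.resize(im,None,fx=2.3,fy=2.3,interpolation=cv2.INTER_CUBIC))
E
```

```text
[0.42682958 0.34531012 0.39652096] [ 0.54   0.326  1.103  0.     1.715 -0.873] 1.1833
(array([-0.008,  0.857, -0.025]), array([-0.001, -0.003, -0.001]))
```

View pics/s1c.png

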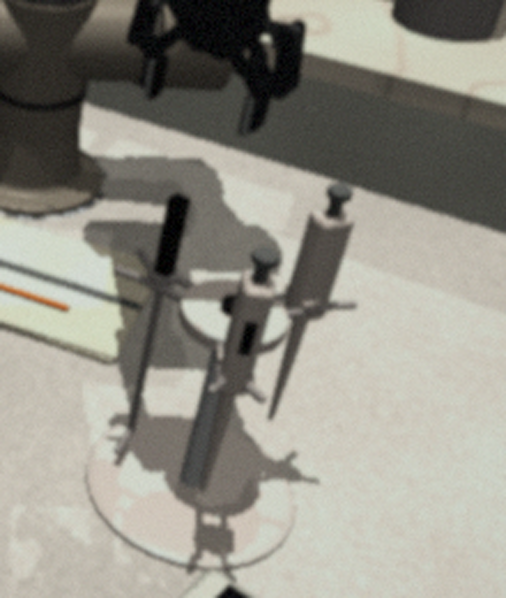

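The open fingers stand over the grip, which is at (178,200) in the crop. I descend.

Emit:
arm_command --steps '[[85,[0,0.2,0],[0,0,0]],[85,[0,0.45,0],[0,0,0]],[85,[0,0.7,0],[0,0,0]],[85,[0,0.88,0],[0,0,0]],[85,[0,0.88,0],[0,0,0]],[85,[0,0.88,0],[0,0,0]]]'

```text
time_s: 1.73
eef_pos: [0.4243, 0.3469, 0.2656]
tool_rot: [0.537, -0.536, -0.46, 0.461]
force: [-0.1, 0.2, 0.3]
grip_width: 0.996
```

```bash
python3 - <<'E'
from tg import *
s=log(); print(s['eef_pos'],s['joint_positions'].round(3),s['time_s'],s['force'])
print(rel([.430,.3435,.268],toolR(hookR(-.153,0)))); grab('scene','s2'); grab('top','t2')
im=cv2.imread('pics/s2.png')[150:300,380:560]; a=cv2.resize(im,None,fx=3,fy=3,interpolation=cv2.INTER_CUBIC)
cv2.imwrite('pics/s2c.png',a)
E
```

```text
[0.42426603 0.34690923 0.26561374] [ 0.545  0.362  1.398  0.     1.384 -0.873] 1.7333 [-0.07554747  0.2262141   0.2764498 ]
(array([-0.017, -0.016, -0.041]), array([-0.001,  0.   , -0.001]))
```

View pics/s2c.png

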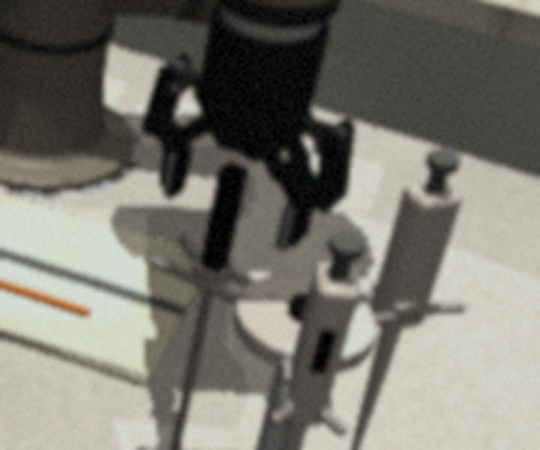

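Emit:
arm_command --steps '[[85,[-0.02,-0.01,-0.04],[0,0,0]],[85,[-0.02,-0.01,-0.04],[0,0,0]],[85,[-0.02,-0.01,-0.04],[0,0,0]]]'

```text
time_s: 2.08
eef_pos: [0.4322, 0.3423, 0.2688]
tool_rot: [-0.537, 0.537, 0.461, -0.459]
force: [-0.1, 0.6, 0.1]
grip_width: 0.993
```

```bash
python3 - <<'E'
from tg import *
s=log(); print(s['eef_pos'],s['time_s'],s['force'])
print(rel([.430,.3435,.268],toolR(hookR(-.153,0))))
E
```

```text
[0.43216199 0.34228513 0.26876594] 2.0833 [-0.05168771  0.60277464  0.09074245]
(array([0.006, 0.005, 0.016]), array([ 0.001, -0.001,  0.001]))
```

Emit:
arm_command --steps '[[10,[0,0,0],[0,0,0]],[10,[0,0,0],[0,0,0]],[10,[0,0,0],[0,0,0]],[10,[0,0,0],[0,0,0]],[10,[0,0,0],[0,0,0]],[10,[0,0,0],[0,0,0]],[10,[0,0,0],[0,0,0]],[10,[0,0,0],[0,0,0]]]'

```text
time_s: 2.75
eef_pos: [0.4314, 0.3423, 0.2675]
tool_rot: [0.537, -0.537, -0.46, 0.46]
force: [-0.2, 1.3, 0.7]
grip_width: 0.178
```

```bash
python3 - <<'E'
from tg import *
s=log(); print(s['eef_pos'],s['time_s'],s['force'],s['grip_width']*85.4)
E
```

```text
[0.43142462 0.34230174 0.26746751] 2.75 [-0.185541    1.3297611   0.69524762] 15.18357984939115
```

Emit:
arm_command --steps '[[10,[0,-0.09,0],[0,0,0]],[10,[0,-0.1,0],[0,0,0]],[10,[0,-0.1,0],[0,0,0]]]'

```text
time_s: 3.0
eef_pos: [0.4316, 0.3424, 0.2827]
tool_rot: [-0.537, 0.537, 0.46, -0.459]
force: [0.5, 0.6, -2.4]
grip_width: 0.178
```

```bash
python3 - <<'E'
from tg import *
s=log(); print(s['eef_pos'],s['time_s'],s['force'],s['grip_width']*85.4)
grab('scene','s3')
im=cv2.imread('pics/s3.png')[150:370,380:560]; a=cv2.resize(im,None,fx=2.7,fy=2.7,interpolation=cv2.INTER_CUBIC)
cv2.imwrite('pics/s3c.png',a)
E
```

```text
[0.43164768 0.3423634  0.2827219 ] 3.0 [ 0.50186555  0.5789154  -2.44815382] 15.239648009365155
```

View pics/s3c.png

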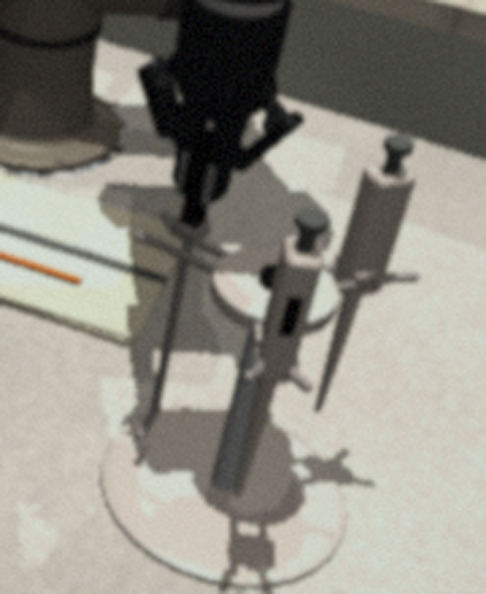

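The hook is lifted about 13 mm, with the collar clear of the wires and the weight showing on the wrist force. Now I slide it out along the cradle's -y.

Emit:
arm_command --steps '[[10,[-0.2,0,0],[0,0,0]],[10,[-0.4,0,0],[0,0,0]],[10,[-0.6,0,0],[0,0,0]],[10,[-0.75,0,0],[0,0,0]],[10,[-0.75,0,0],[0,0,0]]]'

```text
time_s: 3.47
eef_pos: [0.4131, 0.2278, 0.2818]
tool_rot: [-0.537, 0.538, 0.458, -0.46]
force: [1.1, 1.0, -0.6]
grip_width: 0.18
```

```bash
python3 - <<'E'
from tg import *
s=log(); print(s['eef_pos'],s['joint_positions'].round(3),s['time_s'],s['force'],s['grip_width']*85.4)
E
```

```text
[0.41310358 0.22784617 0.2818116 ] [ 3.420e-01  2.070e-01  1.569e+00 -1.000e-03  1.367e+00 -1.071e+00] 3.4667 [ 1.05606116  0.98488557 -0.56360511] 15.3744198993779
```

Emit:
arm_command --steps '[[10,[0,-0.25,0],[0,0,0]],[10,[0,-0.5,0],[0,0,0]],[10,[0,-0.7,0],[0,0,0.05]],[10,[0,-0.7,0],[0,0,0.13]],[10,[0,-0.7,0],[0,0,0.2]],[10,[0,-0.7,0],[0,0,0.27]],[10,[0,-0.7,0],[0,0,0.33]],[10,[0,-0.7,0],[0,0,0.33]]]'

```text
time_s: 4.13
eef_pos: [0.4139, 0.2334, 0.3839]
tool_rot: [-0.399, 0.636, 0.305, -0.586]
force: [1.2, -0.2, -2.7]
grip_width: 0.174
```

```bash
cat > kin.py <<'E'
from tg import *
T0=Ro.from_matrix(np.array([[-1,0,0],[0,0,1],[0,1,0]],float)) # tool cols in flange: x=-fx, y=fz, z=fy
def Rots(j,s4=1):
    E=lambda a,v:Ro.from_euler(a,v)
    r=[E('z',j[0])]; r.append(r[-1]*E('y',j[1])); r.append(r[-1]*E('y',j[2])); r.append(r[-1]*E('z',s4*j[3])); r.append(r[-1]*E('y',j[4])); r.append(r[-1]*E('z',j[5])); return r
def toolrot(j,s4=1): return Rots(j,s4)[-1]*T0
E
python3 - <<'E'
from kin import *
s=log(); print(s['eef_pos'],s['joint_positions'].round(3),s['time_s'],s['force'],s['grip_width']*85.4)
L=json.load(open('log.json'))
for j,p,q in L:
    print([round(((q2R(q).inv()*toolrot(j,s4)).magnitude()),4) for s4 in(1,-1)])
E
```

```text
[0.41393599 0.23342253 0.38391791] [ 0.594  0.406  1.128 -0.405  1.954 -0.914] 4.1333 [ 1.20709839 -0.23467895 -2.66729058] 14.85416015561452
[0.0, 0.0]
[0.0, 0.0041]
[0.0, 0.0008]
[0.0, 0.0007]
[0.0, 0.0001]
[0.0, 0.0002]
[0.0, 0.0]
[0.0, 0.0029]
[0.0, 0.8106]
```

```bash
cat >> kin.py <<'E'
def rowsA(j):
    r=[x.as_matrix() for x in Rots(j)]
    return np.column_stack([r[0][:,0],r[0][:,1],[0,0,1],r[1][:,0],r[1][:,2],r[2][:,0],r[2][:,2],r[4][:,0],r[4][:,2]])
def fit():
    L=json.load(open('log.json')); A=np.vstack([rowsA(j) for j,p,q in L]); b=np.concatenate([p for j,p,q in L])
    lam=1e-4
    x=np.linalg.solve(A.T@A+lam**2*np.eye(A.shape[1]),A.T@b); return x,A@x-b,np.linalg.svd(A)[1]
V=fit()[0]
def fk(j): return rowsA(j)@V, toolrot(j)
lo=np.array([-2.53,-.77,.04,-1,.28,-3.11]);hi=np.array([2.53,2.02,2.7,4.14,2.66,3.11])
def ik(p,R,j0s=None):
    best=None
    st=ctrl.get_state()['joint_positions']
    rng=np.random.default_rng(0)
    for k in range(12):
        j0=np.clip(st if k==0 else rng.uniform(lo,hi) if k%2 else st+rng.normal(0,.5,6),lo+.01,hi-.01)
        f=lambda j:np.concatenate([(fk(j)[0]-p)*5,(R.inv()*fk(j)[1]).as_rotvec()])
        s=least_squares(f,j0,bounds=(lo,hi))
        if s.cost<1e-6 and (best is None or np.abs(s.x-st).max()<np.abs(best-st).max()): best=s.x
    return best
E
python3 - <<'E'
from kin import *
x,r,sv=fit(); print(x.round(4),abs(r).max(),sv.round(3))
E
```

```text
[ 0.      0.0764  0.2229 -0.      0.5062  0.0465  0.3796 -0.      0.3135] 1.6408509218024392e-08 [5.98  5.97  3.002 0.512 0.442 0.274 0.181 0.123 0.122]
```

```bash
cat > plan.py <<'E'
from kin import *
J=np.array([.6145,-.309]);ang=np.radians(103);h=np.array([np.cos(ang),np.sin(ang)]);n=np.array([h[1],-h[0]])
D=.2355
def tcp(pc,Rh): return np.asarray(pc)+Rh.apply([0,0,D])
def crook(a,b,z): return np.array([*(J+a*h+b*n),z])
E
python3 - <<'E'
from plan import *
for phi in(40,45,50,55,60):
  for psi in(-20,-10,0,10):
    Rh=hookR(np.radians(psi),np.radians(phi)); R=toolR(Rh)
    out=[]
    for pc in(crook(.046,-.05,.047),crook(.046,-.013,.047),crook(.046,-.013,.047)+[-.0,.25,0]):
        j=ik(tcp(pc,Rh),R); out.append(None if j is None else j.round(2))
    print(phi,psi,(Rh.apply([.034,.007,0])).round(3),*out)
E
```

```text
40 -20 [ 0.034 -0.007 -0.004] [-0.03  0.69  1.16 -0.66  1.56 -1.15] [-0.02  0.76  1.01 -0.65  1.62 -1.19] [ 0.32  0.91  0.72 -0.57  1.93 -1.  ]
40 -10 [ 0.034 -0.001 -0.004] [-0.01  0.58  1.35 -0.7   1.4  -1.21] [ 0.01  0.65  1.23 -0.69  1.45 -1.24] [ 0.36  0.79  0.95 -0.6   1.77 -1.04]
40 0 [ 0.034  0.005 -0.004] [ 0.    0.48  1.54 -0.75  1.24 -1.27] [ 0.02  0.54  1.43 -0.74  1.28 -1.3 ] [ 0.4   0.69  1.15 -0.63  1.61 -1.09]
40 10 [ 0.033  0.011 -0.004] [-0.01  0.37  1.71 -0.8   1.07 -1.35] [ 0.01  0.44  1.61 -0.79  1.11 -1.37] [ 0.43  0.59  1.34 -0.68  1.46 -1.15]
45 -20 [ 0.034 -0.007 -0.005] [ 0.02  0.74  1.14 -0.72  1.6  -1.09] [ 0.03  0.82  0.99 -0.72  1.66 -1.14] [ 0.35  0.99  0.63 -0.64  2.   -1.  ]
45 -10 [ 0.034 -0.001 -0.005] [ 0.05  0.63  1.36 -0.77  1.43 -1.12] [ 0.06  0.7   1.23 -0.76  1.48 -1.16] [ 0.4   0.86  0.89 -0.66  1.82 -1.01]
45 0 [ 0.034  0.005 -0.005] [ 0.07  0.52  1.56 -0.83  1.26 -1.15] [ 0.08  0.58  1.45 -0.82  1.3  -1.19] [ 0.45  0.75  1.12 -0.69  1.65 -1.04]
45 10 [ 0.033  0.011 -0.005] [ 0.06  0.42  1.75 -0.91  1.09 -1.19] [ 0.07  0.48  1.64 -0.89  1.13
[... 833 characters left out ...]
2] [ 0.47  1.01  0.78 -0.78  1.93 -0.99]
55 0 [ 0.034  0.004 -0.006] [ 0.17  0.64  1.58 -0.98  1.33 -0.94] [ 0.18  0.7   1.46 -0.97  1.37 -0.99] [ 0.53  0.89  1.06 -0.8   1.75 -0.96]
55 10 [ 0.033  0.01  -0.006] None None [ 0.58  0.77  1.3  -0.85  1.57 -0.94]
60 -20 [ 0.033 -0.008 -0.006] [ 0.13  0.94  1.06 -0.89  1.73 -0.96] [ 0.14  1.01  0.9  -0.9   1.79 -1.02] [ 0.43  1.28  0.29 -0.89  2.22 -1.11]
60 -10 [ 0.034 -0.002 -0.006] [ 0.18  0.82  1.33 -0.95  1.55 -0.9 ] [ 0.18  0.88  1.2  -0.95  1.59 -0.96] [ 0.5   1.09  0.72 -0.84  1.99 -0.99]
60 0 [ 0.034  0.004 -0.006] None None [ 0.56  0.96  1.02 -0.85  1.8  -0.93]
60 10 [ 0.033  0.009 -0.006] None None [ 0.61  0.84  1.28 -0.9   1.62 -0.88]
```

```bash
cat >> plan.py <<'E'
def show(pc,Rh):
    p=tcp(pc,Rh); R=toolR(Rh); j=ik(p,R); print('tcp',p.round(4),'j',None if j is None else j.round(2)); print('rel',*rel(p,R))
Rh=hookR(0,np.radians(50))
E
python3 - <<'E'
from plan import *
show([.53,-.06,.12],Rh)
E
```

```text
tcp [0.53   0.1204 0.2714] j [ 0.48  0.61  1.28 -0.76  1.7  -1.02]
rel [-0.17   0.961 -0.882] [-0.064 -0.072  0.221]
```

Emit:
arm_command --steps '[[10,[-0.02,0.12,-0.11],[-0.01,-0.01,0.03]],[10,[-0.04,0.24,-0.22],[-0.02,-0.02,0.06]],[10,[-0.07,0.4,-0.37],[-0.03,-0.03,0.1]],[10,[-0.1,0.56,-0.52],[-0.04,-0.045,0.14]],[10,[-0.13,0.72,-0.66],[-0.05,-0.055,0.17]],[10,[-0.15,0.85,-0.78],[-0.06,-0.065,0.2]],[10,[-0.17,0.96,-0.88],[-0.064,-0.072,0.22]],[10,[-0.17,0.96,-0.88],[-0.064,-0.072,0.22]]]'

```text
time_s: 4.8
eef_pos: [0.5304, 0.1162, 0.2705]
tool_rot: [-0.246, 0.664, 0.242, -0.663]
force: [-0.2, 0.8, -1.9]
grip_width: 0.176
```

```bash
cat > look.py <<'E'
from plan import *
import sys
tag=sys.argv[1]; s=ctrl.get_state(); R=q2R(s['tool_rot'])
print(s['eef_pos'].round(4),s['joint_positions'].round(3),'t',s['time_s'],'F',s['force'].round(2),'w',round(s['grip_width']*85.4,1))
Rh_=R*MR.inv(); o=s['eef_pos']; ck=o-Rh_.apply([0,0,D]); print('crook',ck.round(4),'tip',(ck+Rh_.apply([.034,.007,0])).round(4))
grab('scene','s'+tag); grab('top','t'+tag)
P=jugpoly(*J,ang)+[((0,255,255),[o,ck,ck+Rh_.apply([.034,.007,0])])]
box=[int(a) for a in sys.argv[2:]]
overlay('scene','s'+tag,'so'+tag,*box[:4],box[4],P); overlay('top','t'+tag,'to'+tag,*box[5:9],box[9],P)
E
python3 look.py 4 150 170 410 320 3 260 170 480 300 3; python3 - <<'E'
import sys; sys.argv=['x']
E
```

```text
[0.5304 0.1162 0.2705] [ 0.469  0.609  1.284 -0.752  1.696 -1.017] t 4.8 F [-0.2   0.79 -1.9 ] w 15.1
crook [ 0.5293 -0.0632  0.1179] tip [ 0.5634 -0.0588  0.1125]
```

View pics/so4.png

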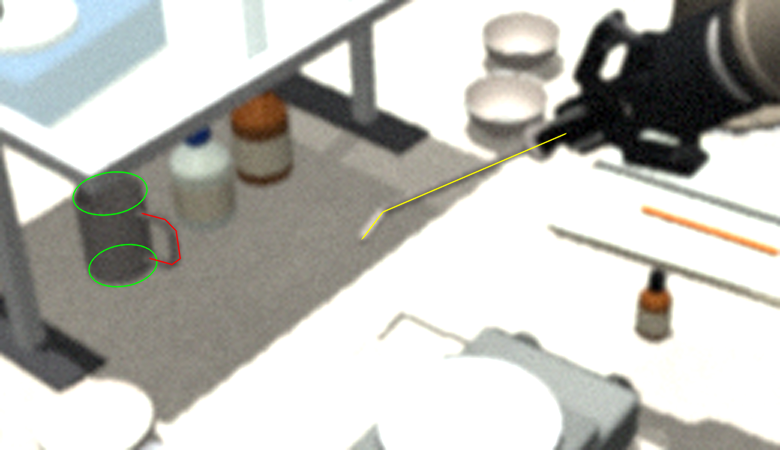

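View pics/to4.png

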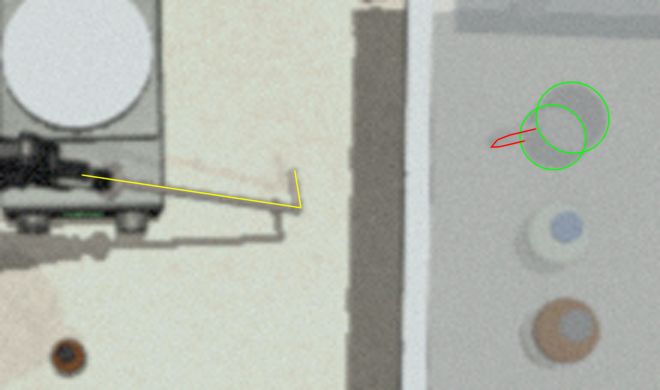

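```bash
python3 - <<'E'
from plan import *
s=log(); print(s['eef_pos'])
show(crook(.046,-.055,.06)+[0,.1,.0],Rh)
show(crook(.046,-.05,.05),Rh)
E
```

```text
[0.52991422 0.11809725 0.27417369]
tcp [0.5506 0.0039 0.2114] j [ 0.29  0.61  1.47 -0.83  1.45 -1.  ]
rel [-0.176  0.851 -0.14 ] [-0.001 -0.004  0.006]
tcp [ 0.5554 -0.095   0.2014] j [ 0.12  0.57  1.57 -0.91  1.3  -1.05]
rel [-0.554  1.395 -0.176] [-0.001 -0.004  0.006]
```

Emit:
arm_command --steps '[[10,[-0.04,0.18,-0.03],[0,0,0]],[10,[-0.08,0.36,-0.06],[0,0,0]],[10,[-0.12,0.54,-0.09],[0,0,0]],[10,[-0.16,0.72,-0.12],[0,0,0]],[10,[-0.18,0.85,-0.14],[0,0,0]],[10,[-0.18,0.85,-0.14],[0,0,0]],[10,[-0.18,0.85,-0.14],[0,0,0]]]'

```text
time_s: 5.48
eef_pos: [0.5509, 0.0038, 0.2139]
tool_rot: [-0.246, 0.666, 0.244, -0.66]
force: [0.2, 0.2, -0.8]
grip_width: 0.174
```

```bash
python3 - <<'E'
from plan import *
s=log(); print(s['eef_pos'])
show(crook(.046,-.05,.05),Rh)
E
```

```text
[0.55088597 0.00381903 0.21390544]
tcp [ 0.5554 -0.095   0.2014] j [ 0.12  0.57  1.57 -0.91  1.3  -1.05]
rel [-0.365  0.555 -0.033] [ 0.    -0.006  0.006]
```

Emit:
arm_command --steps '[[10,[-0.06,0.09,-0.005],[0,0,0]],[10,[-0.12,0.18,-0.01],[0,0,0]],[10,[-0.18,0.27,-0.015],[0,0,0]],[10,[-0.24,0.37,-0.02],[0,0,0]],[10,[-0.3,0.46,-0.03],[0,-0.003,0.003]],[10,[-0.36,0.555,-0.03],[0,-0.006,0.006]],[10,[-0.36,0.555,-0.03],[0,-0.006,0.006]],[10,[-0.36,0.555,-0.03],[0,-0.006,0.006]]]'

```text
time_s: 6.15
eef_pos: [0.5556, -0.0938, 0.2012]
tool_rot: [-0.241, 0.665, 0.242, -0.664]
force: [0.1, -0.2, -1.2]
grip_width: 0.176
```

```bash
python3 look.py 5 160 200 280 290 6 400 170 480 270 6;python3 - <<'E'
from plan import *
log();show(crook(.046,-.017,.047),Rh)
E
```

```text
[ 0.5556 -0.0938  0.2012] [ 0.125  0.575  1.57  -0.911  1.297 -1.046] t 6.15 F [ 0.08 -0.18 -1.16] w 15.1
crook [ 0.556  -0.2743  0.0499] tip [ 0.59   -0.2697  0.0445]
tcp [ 0.5876 -0.0876  0.1984] j [ 0.13  0.63  1.47 -0.9   1.33 -1.08]
rel [ 0.037 -0.017 -0.212] [ 0.002  0.001 -0.   ]
```

View pics/so5.png

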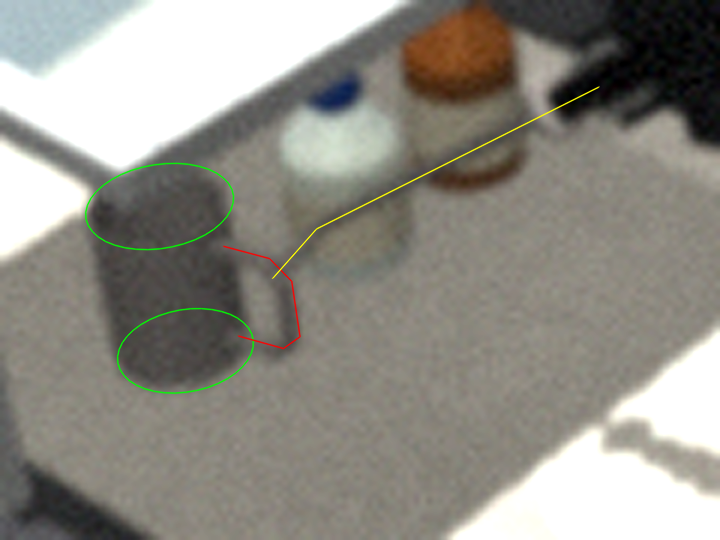

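View pics/to5.png

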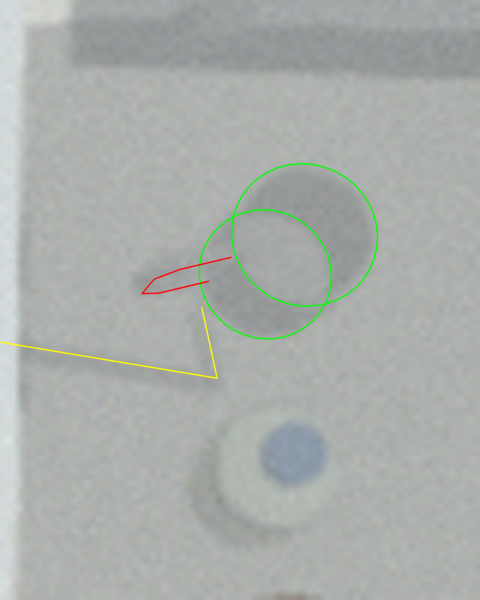

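```bash
python3 - <<'E'
from h import *
for n,t,b in(('scene','s5',(180,210,260,270)),('top','t5',(405,180,475,250))):
    x0,y0,x1,y1=b; im=cv2.imread(f'pics/{t}.png')[y0:y1,x0:x1]; im=cv2.convertScaleAbs(im,alpha=2 if n=='top' else 1.8,beta=-60)
    cv2.imwrite(f'pics/{t}z.png',cv2.resize(im,None,fx=8,fy=8,interpolation=cv2.INTER_CUBIC))
E
```

```text
(no output)
```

View pics/s5z.png

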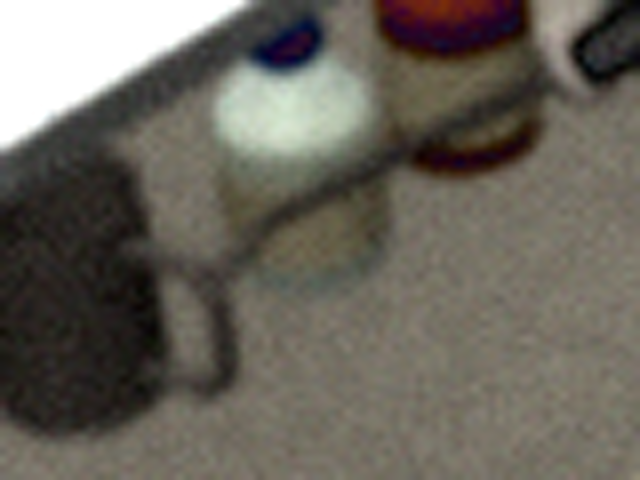

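View pics/t5z.png

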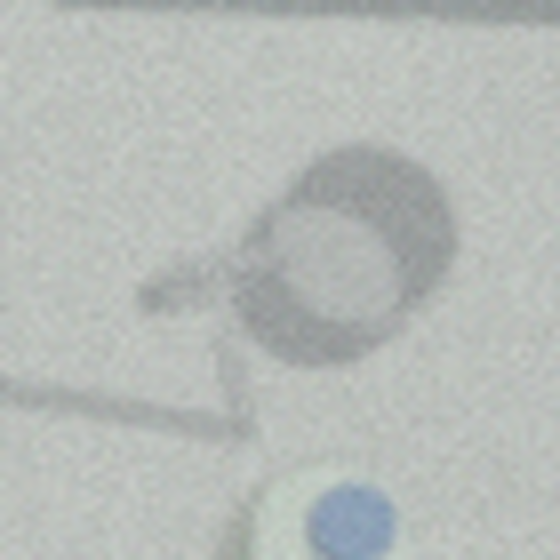

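```bash
sed -i 's/radians(103)/radians(98.5)/' plan.py; python3 - <<'E'
from plan import *
for a,b,z in((.046,-.017,.047),(.049,-.016,.047),(.049,-.016,.043)):
    c=crook(a,b,z); t=c+Rh.apply([.034,.007,0]); m=(c+t)/2
    print([((proj('scene',x)+.5-[180,210])*8).round(0) for x in(c,m,t)],[((proj('top',x)+.5-[405,180])*8).round(0) for x in(c,m,t)])
P=lambda r,z:np.array([*(J+r*h),z])
print('loop', [((proj('scene',P(r,z))+.5-[180,210])*8).round(0) for r,z in((.034,.068),(.061,.066),(.061,.022),(.034,.02))], [((proj('top',P(.065,z))+.5-[405,180])*8).round(0) for z in(.028,.06)])
show(crook(.049,-.016,.045),Rh)
E
```

```text
[array([208., 290.]), array([178., 324.]), array([148., 358.])] [array([219., 325.]), array([209., 278.]), array([199., 231.])]
[array([214., 294.]), array([184., 328.]), array([153., 362.])] [array([210., 323.]), array([200., 276.]), array([190., 230.])]
[array([215., 303.]), array([185., 337.]), array([155., 372.])] [array([207., 326.]), array([198., 279.]), array([188., 232.])]
loop [array([141., 259.]), array([208., 286.]), array([223., 387.]), array([159., 369.])] [array([145., 297.]), array([162., 277.])]
tcp [ 0.5914 -0.0825  0.1964] j [ 0.14  0.64  1.46 -0.9   1.34 -1.08]
rel [ 0.069 -0.035 -0.238] [ 0.002  0.001 -0.   ]
```

The prong in the top zoom runs from (243,427) to (228,340), beside the handle. After the move its midpoint should project to (184,328) in the scene zoom, the middle of the handle's opening. I insert it now.

Emit:
arm_command --steps '[[10,[0.04,-0.02,0],[0,0,0]],[10,[0.07,-0.035,-0.04],[0,0,0]],[10,[0.07,-0.035,-0.09],[0,0,0]],[10,[0.07,-0.035,-0.14],[0,0,0]],[10,[0.07,-0.035,-0.19],[0,0,0]],[10,[0.07,-0.035,-0.24],[0,0,0]],[10,[0.07,-0.035,-0.24],[0,0,0]],[10,[0.07,-0.035,-0.24],[0,0,0]]]'

```text
time_s: 6.92
eef_pos: [0.5914, -0.0841, 0.1949]
tool_rot: [0.241, -0.664, -0.242, 0.666]
force: [0.1, 0.8, -2.6]
grip_width: 0.175
```

```bash
python3 look.py 6 160 200 280 290 6 400 170 480 270 6;python3 - <<'E'
from plan import *
log();show(crook(.049,-.016,.045),Rh)
for n,t,b in(('scene','s6',(180,210,260,270)),('top','t6',(405,180,475,250))):
    x0,y0,x1,y1=b; im=cv2.imread(f'pics/{t}.png')[y0:y1,x0:x1]; im=cv2.convertScaleAbs(im,alpha=2 if n=='top' else 1.8,beta=-60)
    cv2.imwrite(f'pics/{t}z.png',cv2.resize(im,None,fx=8,fy=8,interpolation=cv2.INTER_CUBIC))
E
```

```text
[ 0.5914 -0.0841  0.1949] [ 0.133  0.642  1.459 -0.899  1.332 -1.078] t 6.9167 F [ 0.06  0.84 -2.57] w 14.9
crook [ 0.5913 -0.2647  0.0438] tip [ 0.6253 -0.2602  0.0384]
tcp [ 0.5914 -0.0825  0.1964] j [ 0.14  0.64  1.46 -0.9   1.34 -1.08]
rel [-0.001 -0.014 -0.004] [-0.     0.002 -0.001]
```

View pics/s6z.png

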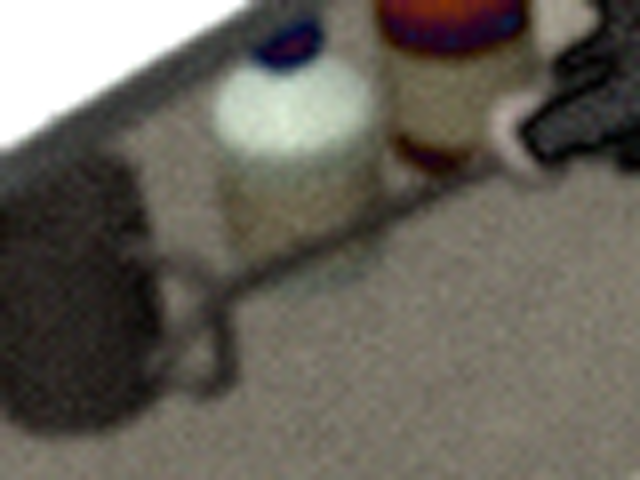

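View pics/t6z.png

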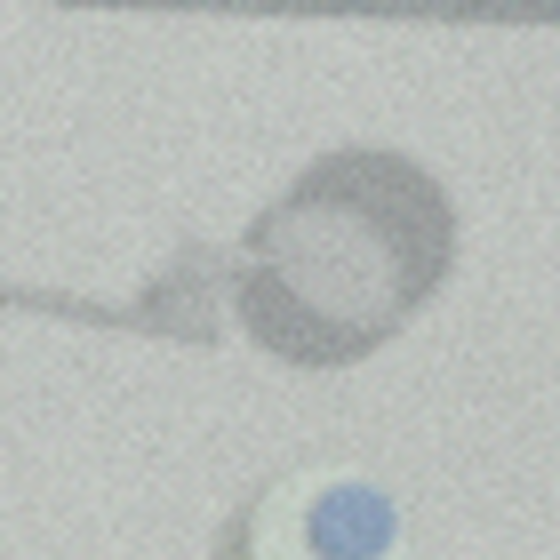

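The prong passes through the handle opening, seen crossing the loop from (200,305) to (160,355), and the jug has not moved. I start the pull gently.

Emit:
arm_command --steps '[[10,[0.02,-0.024,0.0],[0,0,0]],[10,[0.05,-0.06,0.005],[0,0,0]],[10,[0.08,-0.095,0.01],[0,0,0]],[10,[0.12,-0.143,0.015],[0,0,0]],[10,[0.16,-0.191,0.02],[0,0,0]],[10,[0.2,-0.238,0.03],[0,0,0]],[10,[0.24,-0.286,0.035],[0,0,0]],[10,[0.257,-0.306,0.04],[0,0,0]]]'

```text
time_s: 7.68
eef_pos: [0.585, -0.0221, 0.1949]
tool_rot: [0.24, -0.664, -0.242, 0.666]
force: [0.3, -0.7, -1.6]
grip_width: 0.178
```

```bash
cat > see.py <<'E'
from plan import *
import sys
tag=sys.argv[1]; b=[int(a) for a in sys.argv[2:]]
s=log(); R=q2R(s['tool_rot']); Rc=R*MR.inv()
print(s['eef_pos'].round(4),s['joint_positions'].round(3),'t',s['time_s'],'F',s['force'].round(2),'w',round(s['grip_width']*85.4,1),'crook',(s['eef_pos']-Rc.apply([0,0,D])).round(4))
ims=[]
for n,bb in(('scene',b[:4]),('top',b[4:8])):
    grab(n,n[0]+tag); x0,y0,x1,y1=bb; im=cv2.imread(f'pics/{n[0]}{tag}.png')[y0:y1,x0:x1]; im=cv2.convertScaleAbs(im,alpha=1.5,beta=-30); k=min(400/(x1-x0),600/(y1-y0)); ims.append(cv2.resize(im,None,fx=k,fy=k,interpolation=cv2.INTER_CUBIC))
H=max(i.shape[0] for i in ims); o=np.zeros((H,sum(i.shape[1] for i in ims),3),np.uint8);x=0
for i in ims: o[:i.shape[0],x:x+i.shape[1]]=i; x+=i.shape[1]
cv2.imwrite(f'pics/v{tag}.png',o)
E
python3 see.py 7 160 200 280 290 380 170 480 270
```

```text
[ 0.585  -0.0221  0.1949] [ 0.235  0.661  1.42  -0.857  1.41  -1.037] t 7.6833 F [ 0.26 -0.69 -1.63] w 15.2 crook [ 0.5854 -0.2027  0.0438]
```

View pics/v7.png

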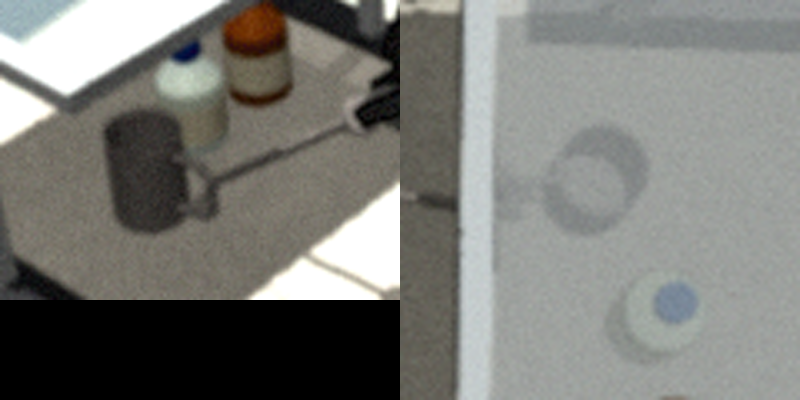

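The jug follows upright, with its handle on the hook at (205,190) in the scene crop. I continue the pull.

Emit:
arm_command --steps '[[10,[0.05,-0.06,0.01],[0,0,0]],[10,[0.11,-0.131,0.015],[0,0,0]],[10,[0.17,-0.203,0.025],[0,0,0]],[10,[0.23,-0.274,0.035],[0,0,0]],[10,[0.29,-0.346,0.045],[0,0,0]],[10,[0.35,-0.417,0.05],[0,0,0]],[10,[0.41,-0.489,0.06],[0,0,0]],[10,[0.45,-0.536,0.07],[0,0,0]]]'

```text
time_s: 8.45
eef_pos: [0.5742, 0.0832, 0.1947]
tool_rot: [0.24, -0.664, -0.242, 0.666]
force: [-0.5, -1.3, -0.6]
grip_width: 0.178
```

```bash
python3 see.py 8 160 200 320 320 320 170 480 290
```

```text
[0.5742 0.0832 0.1947] [ 0.397  0.719  1.305 -0.786  1.556 -0.981] t 8.45 F [-0.53 -1.25 -0.57] w 15.2 crook [ 0.5745 -0.0974  0.0436]
```

View pics/v8.png

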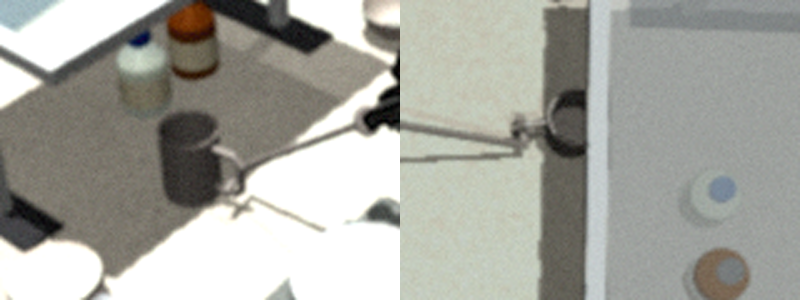

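```bash
python3 - <<'E'
from plan import *
s=ctrl.get_state(); R0=q2R(s['tool_rot']); p0=s['eef_pos']
Rh0=R0*MR.inv(); c=p0-Rh0.apply([0,0,D]); print(Rh0.as_euler('ZXY',degrees=True).round(2))
L=0;psi=0
for k in range(1,17):
    ds=.0092; psi=28*min(1,L/.09); psr=np.radians(psi+3 if psi<25 else psi); c=c+[-ds*np.sin(psr),ds*np.cos(psr),.0003]; L+=ds
    Rh1=Ro.from_euler('z',np.radians(psi))*Rh0; p=tcp(c,Rh1); R=Rh1*MR
    print(k,c.round(3),round(psi,1),(R0.inv().apply(p-p0)/.15).round(3).tolist(),((R0.inv()*R).as_rotvec()/(np.pi/2)).round(3).tolist())
    if k==8: print('--'); R0=R;p0=p
print(ik(p,R))
E
```

```text
[  0.38 -50.06   0.17]
1 [ 0.574 -0.088  0.044] 0.0 [0.038, -0.048, 0.003] [-0.0, -0.0, 0.0]
2 [ 0.573 -0.079  0.044] 2.9 [0.075, -0.095, 0.069] [-0.024, -0.02, 0.0]
3 [ 0.572 -0.07   0.044] 5.7 [0.109, -0.14, 0.138] [-0.049, -0.041, 0.0]
4 [ 0.57  -0.061  0.045] 8.6 [0.142, -0.181, 0.21] [-0.073, -0.061, 0.0]
5 [ 0.568 -0.052  0.045] 11.4 [0.172, -0.22, 0.284] [-0.098, -0.082, 0.0]
6 [ 0.565 -0.043  0.045] 14.3 [0.2, -0.256, 0.361] [-0.122, -0.102, 0.0]
7 [ 0.562 -0.035  0.045] 17.2 [0.225, -0.289, 0.44] [-0.146, -0.122, 0.0]
8 [ 0.558 -0.026  0.046] 20.0 [0.247, -0.319, 0.52] [-0.171, -0.143, 0.0]
--
9 [ 0.554 -0.018  0.046] 22.9 [0.037, -0.047, 0.066] [-0.024, -0.02, 0.0]
10 [ 0.55  -0.01   0.046] 25.8 [0.072, -0.092, 0.132] [-0.049, -0.041, 0.0]
11 [ 0.546 -0.002  0.047] 28 [0.106, -0.135, 0.187] [-0.068, -0.057, 0.0]
12 [0.542 0.007 0.047] 28 [0.143, -0.183, 0.195] [-0.068, -0.057, 0.0]
13 [0.537 0.015 0.047] 28 [0.181, -0.231, 0.203] [-0.068, -0.057, 0.0]
14 [0.533 0.023 0.048] 28 [0.218, -0.279, 0.212] [-0.068, -0.057, 0.0]
15 [0.529 0.031 0.048] 28 [0.256, -0.327, 0.22] [-0.068, -0.057, 0.0]
16 [0.524 0.039 0.048] 28 [0.293, -0.375, 0.228] [-0.068, -0.057, 0.0]
[ 0.75340567  0.5017644   1.71668331 -0.86457929  1.3398213  -0.91542679]
```

Emit:
arm_command --steps '[[10,[0.038,-0.048,0.003],[0,0,0]],[10,[0.075,-0.095,0.069],[-0.024,-0.02,0]],[10,[0.109,-0.14,0.138],[-0.049,-0.041,0]],[10,[0.142,-0.181,0.21],[-0.073,-0.061,0]],[10,[0.172,-0.22,0.284],[-0.098,-0.082,0]],[10,[0.2,-0.256,0.361],[-0.122,-0.102,0]],[10,[0.225,-0.289,0.44],[-0.146,-0.122,0]],[10,[0.247,-0.319,0.52],[-0.171,-0.143,0]]]'

```text
time_s: 9.22
eef_pos: [0.4956, 0.1415, 0.1973]
tool_rot: [0.121, -0.611, -0.354, 0.697]
force: [0.6, -1.6, -1.9]
grip_width: 0.178
```

```bash
python3 see.py 9 180 200 360 335 280 170 460 305
```

```text
[0.4956 0.1415 0.1973] [ 0.588  0.547  1.637 -0.871  1.346 -0.956] t 9.2167 F [ 0.59 -1.6  -1.9 ] w 15.2 crook [ 0.558  -0.0279  0.0461]
```

View pics/v9.png

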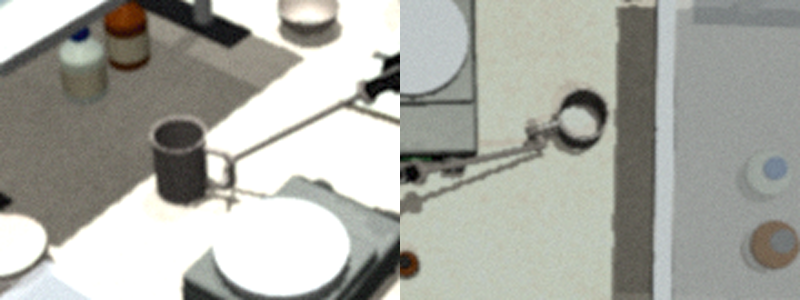

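The jug is out in front of the shelf and upright, and the rod clears the hotplate. I do the last part of the pull.

Emit:
arm_command --steps '[[10,[0.037,-0.047,0.066],[-0.024,-0.02,0]],[10,[0.072,-0.092,0.132],[-0.049,-0.041,0]],[10,[0.106,-0.135,0.187],[-0.068,-0.057,0]],[10,[0.143,-0.183,0.195],[-0.068,-0.057,0]],[10,[0.181,-0.231,0.203],[-0.068,-0.057,0]],[10,[0.218,-0.279,0.212],[-0.068,-0.057,0]],[10,[0.25,-0.32,0.22],[-0.068,-0.057,0]],[10,[0.265,-0.34,0.225],[-0.068,-0.057,0]]]'

```text
time_s: 9.98
eef_pos: [0.4424, 0.1915, 0.1995]
tool_rot: [0.073, -0.585, -0.396, 0.704]
force: [2.1, -3.8, -3.4]
grip_width: 0.179
```

```bash
python3 see.py 10 180 200 360 335 280 170 460 305
```

```text
[0.4424 0.1915 0.1995] [ 0.739  0.497  1.724 -0.871  1.33  -0.919] t 9.9833 F [ 2.14 -3.84 -3.41] w 15.3 crook [0.5274 0.0322 0.0483]
```

View pics/v10.png

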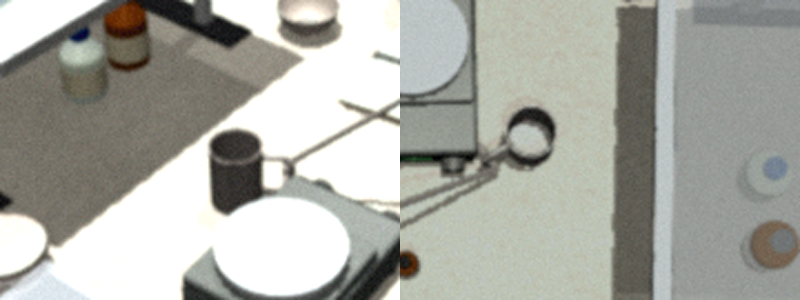

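```bash
cat > jugfit.py <<'E'
from plan import *
import sys
def fitjug(tag,x0,y0):
    "fit from scene+top depth clouds"
    out={}
    for n in('scene','top'):
        P=cloud(n,np.load(f'pics/{n[0]}{tag}_d.npy')); m=(np.hypot(P[...,0]-x0,P[...,1]-y0)<.06)&(P[...,2]>.074)&(P[...,2]<.095)
        q=P[m]; out[n]=(circ(q,.0315).round(4),len(q))
    return out
if __name__=='__main__':
    a=list(map(float,sys.argv[2:5])); print(fitjug(sys.argv[1],*a[:2]))
    t=sys.argv[1]; P=jugpoly(a[0],a[1],np.radians(a[2]))
    s=ctrl.get_state();Rc=q2R(s['tool_rot'])*MR.inv(); o=s['eef_pos'];ck=o-Rc.apply([0,0,D])
    if len(sys.argv)<6: P.append(((0,255,255),[o,ck,ck+Rc.apply([.034,.007,0])]))
    for n in('scene','top'):
        u,v=proj(n,[a[0],a[1],.05]).astype(int); overlay(n,n[0]+t,'j_'+n,u-40,v-40,u+40,v+40,5,P)
    cv2.imwrite('pics/j'+t+'.png',np.hstack([cv2.imread('pics/j_scene.png'),cv2.imread('pics/j_top.png')]))
E
python3 -c "
from plan import *
print(pix('top',338.5,230.8,.084))"
python3 jugfit.py 10 .562 -.005 122
```

```text
[ 0.55651476 -0.00980278  0.084     ]
{'scene': (array([ 0.5657, -0.0081]), 219), 'top': (array([ 0.5621, -0.0087]), 140)}
```

View pics/j10.png

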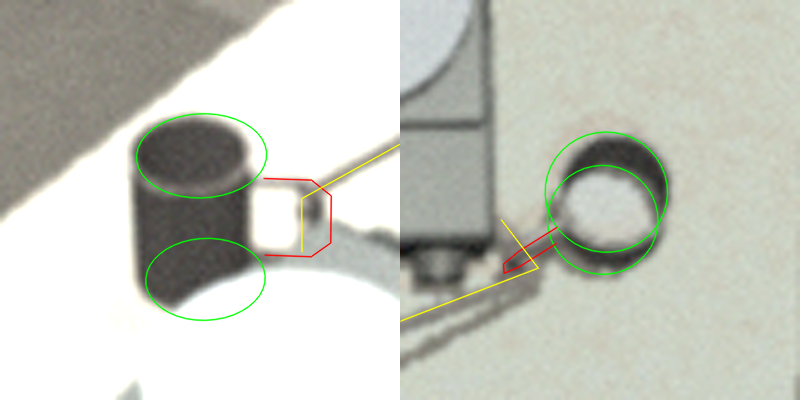

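```bash
python3 - <<'E'
from plan import *
s=ctrl.get_state(); R0=q2R(s['tool_rot']);Rc=R0*MR.inv();pd=Rc.apply([.979,.202,0]); print(pd.round(3))
g=lambda w:(R0.inv().apply(np.array(w))/.15).round(3).tolist()
A=np.array([.004,-.008,-.001]); u=pd.copy();u[2]=0;u/=np.linalg.norm(u)
for b in(0,.015,.03,.045,.055): print(g(A-b*u))
print('up',g(A-.055*u+[0,0,.12]))
E
```

```text
[ 0.802  0.576 -0.157]
[-0.033, 0.05, 0.002]
[-0.041, 0.06, 0.101]
[-0.05, 0.07, 0.2]
[-0.058, 0.081, 0.299]
[-0.063, 0.087, 0.365]
up [-0.677, -0.426, 0.367]
```

Emit:
arm_command --steps '[[10,[-0.02,0.03,0],[0,0,0]],[10,[-0.033,0.05,0],[0,0,0]],[10,[-0.04,0.06,0.07],[0,0,0]],[10,[-0.045,0.066,0.15],[0,0,0]],[10,[-0.05,0.073,0.23],[0,0,0]],[10,[-0.058,0.081,0.3],[0,0,0]],[10,[-0.063,0.087,0.365],[0,0,0]],[10,[-0.063,0.087,0.365],[0,0,0]]]'

```text
time_s: 10.75
eef_pos: [0.4003, 0.149, 0.1986]
tool_rot: [0.073, -0.585, -0.395, 0.704]
force: [-0.1, -0.1, -2.4]
grip_width: 0.175
```

```bash
python3 see.py 11 180 200 360 335 280 170 460 305; python3 jugfit.py 11 .563 -.011 122
```

```text
[0.4003 0.149  0.1986] [ 0.732  0.412  1.886 -0.89   1.279 -0.863] t 10.75 F [-0.07 -0.08 -2.4 ] w 14.9 crook [ 0.485  -0.0104  0.0474]
{'scene': (array([ 0.5658, -0.0083]), 221), 'top': (array([ 0.5624, -0.009 ]), 136)}
```

View pics/j11.png

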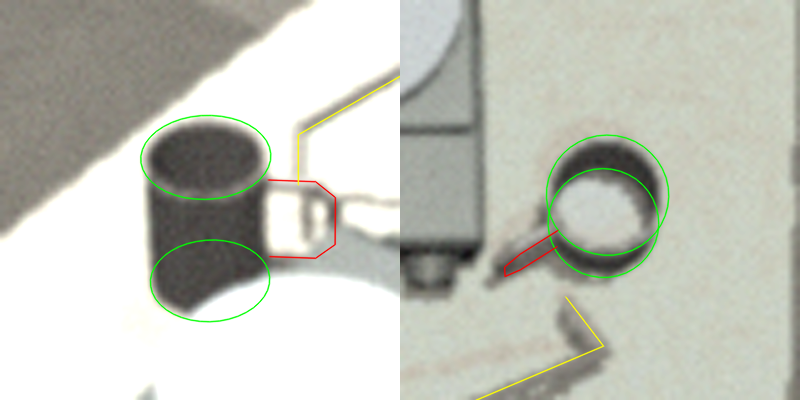

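The hook is free; the jug stands upright at about (0.5635, -0.0095), unmoved. I lift the hook and take it back.

Emit:
arm_command --steps '[[10,[-0.12,-0.1,0],[0,0,0]],[10,[-0.28,-0.234,0],[0,0,0]],[10,[-0.45,-0.376,0],[0,0,0]],[10,[-0.62,-0.518,0],[0,0,0]],[10,[-0.768,-0.641,0],[0,0,0]],[10,[-0.768,-0.641,0],[0,0,0]]]'

```text
time_s: 11.35
eef_pos: [0.4037, 0.1512, 0.3543]
tool_rot: [0.073, -0.588, -0.398, 0.7]
force: [0.7, -0.0, -0.8]
grip_width: 0.175
```

```bash
python3 - <<'E'
from plan import *
s=log(); print(s['eef_pos'],s['time_s'])
R=toolR(hookR(-.153,0))
for p in([.408,.20,.40],): print(ik(np.array(p),R),rel(p,R))
E
```

```text
[0.4037349  0.1512004  0.35427599] 11.35
[ 2.86831200e-01  1.30046959e-01  1.34847770e+00 -2.60450186e-13
  1.66306799e+00 -1.13096513e+00] (array([-0.057, -0.404, -0.181]), array([ 0.184,  0.381, -0.534]))
```

Emit:
arm_command --steps '[[10,[-0.01,-0.2,-0.03],[0.02,0.04,-0.06]],[10,[-0.02,-0.3,-0.06],[0.04,0.085,-0.12]],[10,[-0.03,-0.4,-0.09],[0.061,0.127,-0.178]],[10,[-0.04,-0.4,-0.12],[0.082,0.169,-0.237]],[10,[-0.05,-0.4,-0.15],[0.102,0.212,-0.297]],[10,[-0.057,-0.404,-0.181],[0.123,0.254,-0.356]],[10,[-0.057,-0.404,-0.181],[0.143,0.296,-0.415]],[10,[-0.057,-0.404,-0.181],[0.164,0.339,-0.475]]]'

```text
time_s: 12.02
eef_pos: [0.4076, 0.1994, 0.3939]
tool_rot: [-0.494, 0.549, 0.456, -0.497]
force: [0.7, -0.3, -2.0]
grip_width: 0.174
```

```bash
python3 - <<'E'
from plan import *
s=log(); print(s['eef_pos'],s['time_s'])
print(rel([.408,.20,.40],toolR(hookR(-.153,0))))
E
```

```text
[0.40759952 0.199395   0.39392728] 12.0167
(array([ 0.   , -0.041, -0.003]), array([ 0.014,  0.04 , -0.061]))
```

Emit:
arm_command --steps '[[10,[0,-0.02,0],[0.014,0.04,-0.061]],[10,[0,-0.02,0],[0.014,0.04,-0.061]],[10,[0,-0.02,0],[0.014,0.04,-0.061]]]'

```text
time_s: 12.27
eef_pos: [0.4072, 0.1981, 0.3968]
tool_rot: [-0.535, 0.538, 0.46, -0.462]
force: [0.1, 0.1, -1.4]
grip_width: 0.181
```

```bash
python3 - <<'E'
from plan import *
s=log(); print(s['eef_pos'],s['time_s'])
print(rel([.4135,.2280,.284],toolR(hookR(-.153,0))))
E
```

```text
[0.4071563  0.19809515 0.396815  ] 12.2667
(array([ 0.208,  0.751, -0.011]), array([ 0.001,  0.001, -0.004]))
```

Emit:
arm_command --steps '[[10,[0.05,0.18,0],[0,0,0]],[10,[0.1,0.37,-0.005],[0,0,0]],[10,[0.15,0.56,-0.01],[0,0,0]],[10,[0.2,0.72,-0.01],[0,0,-0.004]],[10,[0.208,0.75,-0.01],[0,0,-0.004]],[10,[0.208,0.75,-0.01],[0,0,-0.004]],[10,[0.208,0.75,-0.01],[0,0,-0.004]]]'

```text
time_s: 12.85
eef_pos: [0.413, 0.2302, 0.2852]
tool_rot: [-0.535, 0.536, 0.463, -0.461]
force: [0.4, 0.4, -1.3]
grip_width: 0.177
```

```bash
python3 - <<'E'
from plan import *
s=log(); print(s['eef_pos'],s['time_s'],s['force'])
print('in',rel([.4314,.3423,.284],toolR(hookR(-.153,0))))
grab('scene','s12');grab('top','t12')
R=q2R(s['tool_rot']);Rc=R*MR.inv();o=s['eef_pos'];ck=o-Rc.apply([0,0,D])
a,c=np.array([.4297,.3427]),-.153
ax=np.array([np.cos(c),np.sin(c)]);ay=np.array([-ax[1],ax[0]])
W=[((0,255,0),[(*(a+sg*.012*ax+t*ay),.231) for t in(-.023,.035)]) for sg in(-1,1)]
W.append(((0,255,255),[o,ck,ck+Rc.apply([.034,.007,0])]))
overlay('scene','s12','o12s',350,180,520,360,4.4 and 3,W); overlay('top','t12','o12t',150,220,260,320,4,W)
x=cv2.imread('pics/o12s.png');y=cv2.imread('pics/o12t.png');H=max(x.shape[0],y.shape[0]);z=np.zeros((H,x.shape[1]+y.shape[1],3),np.uint8);z[:x.shape[0],:x.shape[1]]=x;z[:y.shape[0],x.shape[1]:]=y;cv2.imwrite('pics/o12.png',cv2.resize(z,None,fx=.84,fy=.84))
E
```

```text
[0.41295632 0.23015766 0.28521196] 12.85 [ 0.35829026  0.42327585 -1.32627496]
in (array([ 0.758,  0.009, -0.012]), array([0.001, 0.004, 0.001]))
```

View pics/o12.png

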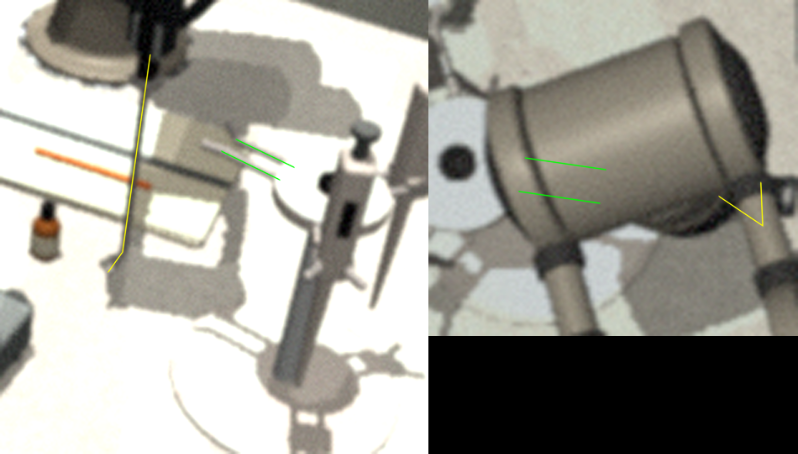

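```bash
python3 - <<'E'
from plan import *
s=ctrl.get_state()
for tag,al in(('s12',0.9),):
    im=cv2.imread('pics/s12.png')[190:310,385:485]; im=cv2.convertScaleAbs(im,alpha=1.0); k=5
    im=cv2.resize(im,None,fx=k,fy=k,interpolation=cv2.INTER_CUBIC)
    def pl(pts,col):
        q=np.array([(proj('scene',p)+.5-[385,190])*k for p in pts]);cv2.polylines(im,[np.round(q).astype(np.int32)],False,col,1)
    a,c=np.array([.4297,.3427]),-.153
    ax=np.array([np.cos(c),np.sin(c)]);ay=np.array([-ax[1],ax[0]])
    for sg in(-1,1):
        pl([(*(a+sg*.012*ax+t*ay),.231) for t in(-.023,.035)],(0,255,0))
    Rc=q2R(s['tool_rot'])*MR.inv();o=s['eef_pos']; pl([o-Rc.apply([0,0,.0325]),o-Rc.apply([0,0,D]),o-Rc.apply([0,0,D])+Rc.apply([.034,.007,0])],(0,255,255))
    cv2.imwrite('pics/w12.png',im)
E
```

```text
(no output)
```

View pics/w12.png

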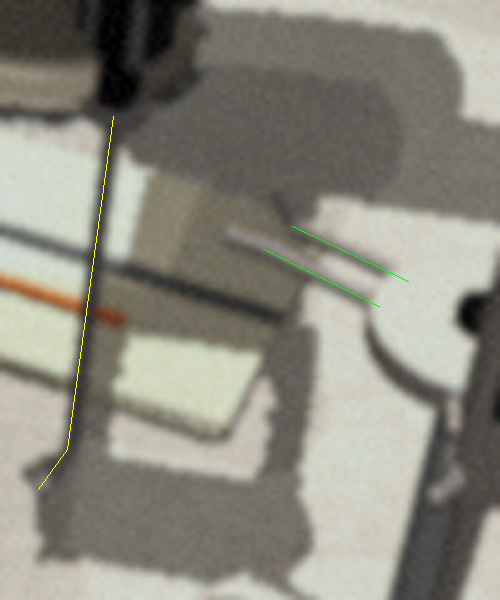

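Emit:
arm_command --steps '[[10,[0.1,0,-0.002],[0,0,0]],[10,[0.2,0,-0.004],[0,0,0]],[10,[0.3,0,-0.006],[0,0.002,0]],[10,[0.4,0,-0.008],[0,0.004,0]],[10,[0.5,0.003,-0.01],[0,0.004,0]],[10,[0.6,0.005,-0.012],[0,0.004,0]],[10,[0.7,0.005,-0.012],[0,0.004,0]],[10,[0.75,0.008,-0.012],[0,0.004,0]]]'

```text
time_s: 13.62
eef_pos: [0.4319, 0.3421, 0.285]
tool_rot: [0.537, -0.537, -0.462, 0.458]
force: [0.1, -0.0, -0.3]
grip_width: 0.179
```

```bash
python3 - <<'E'
from plan import *
s=log(); print(s['eef_pos'],s['time_s'],s['force'],s['wrist_torque'])
print('in',rel([.4314,.3423,.2675],toolR(hookR(-.153,0))))
grab('scene','s13')
im=cv2.imread('pics/s13.png')[170:350,385:505];cv2.imwrite('pics/s13c.png',cv2.resize(im,None,fx=3.3,fy=3.3,interpolation=cv2.INTER_CUBIC))
E
```

```text
[0.43190364 0.34206282 0.28497069] 13.6167 [ 0.07605793 -0.02863928 -0.26879425] [ 0.02654886  0.03597496 -0.02134478]
in (array([0.001, 0.116, 0.004]), array([ 0.002, -0.001,  0.003]))
```

View pics/s13c.png

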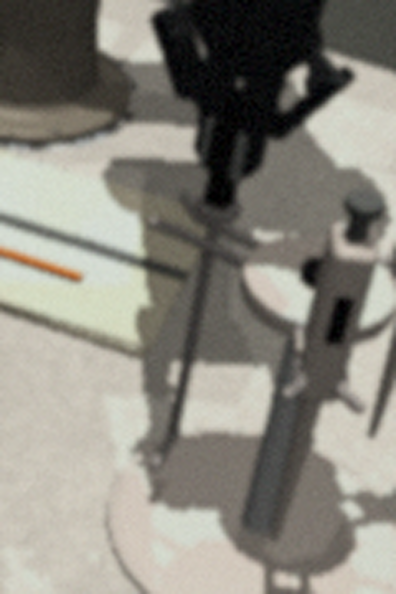

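Emit:
arm_command --steps '[[10,[0,0.03,0],[0,0,0]],[10,[0,0.06,0],[0,0,0]],[10,[0,0.085,0],[0,0,0]],[10,[0,0.105,0],[0,0,0]],[10,[0,0.112,0],[0,0,0]],[10,[0,0.112,0],[0,0,0]]]'

```text
time_s: 14.17
eef_pos: [0.4311, 0.34, 0.2674]
tool_rot: [0.538, -0.537, -0.46, 0.458]
force: [-2.3, -1.6, 3.9]
grip_width: 0.178
```

```bash
python3 see.py 14 385 170 505 350 100 210 240 330
```

```text
[0.4311 0.34   0.2674] [ 5.280e-01  3.600e-01  1.396e+00  1.000e-03  1.383e+00 -8.870e-01] t 14.1667 F [-2.35 -1.64  3.87] w 15.2 crook [0.4315 0.3405 0.0319]
```

View pics/v14.png

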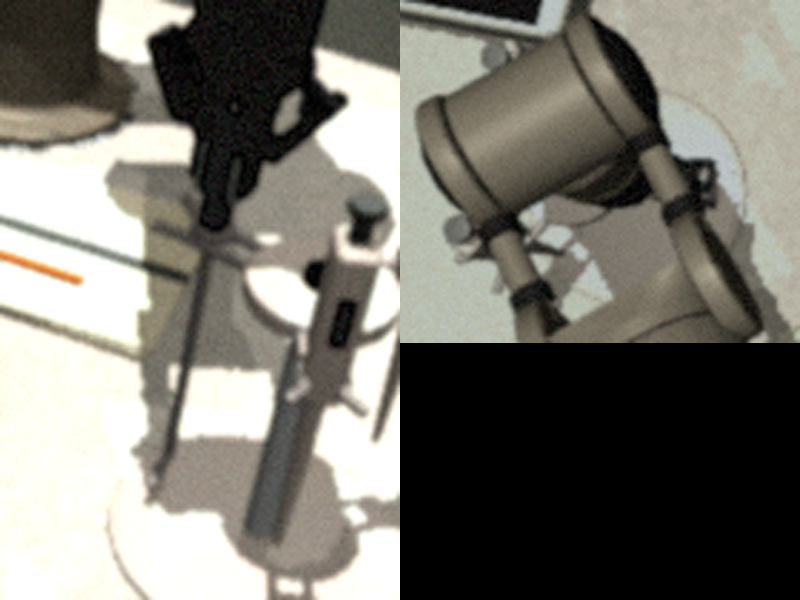

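The collar rests on the wires, with about 4 N of upward contact at the original height. I release it.

Emit:
arm_command --steps '[[40,[0,0,0],[0,0,0]],[40,[0,0,0],[0,0,0]],[60,[0,0,0],[0,0,0]],[60,[0,0,0],[0,0,0]],[60,[0,0,0],[0,0,0]],[60,[0,0,0],[0,0,0]]]'

```text
time_s: 14.77
eef_pos: [0.4313, 0.3408, 0.2666]
tool_rot: [0.538, -0.537, -0.461, 0.459]
force: [0.5, 0.5, -0.1]
grip_width: 0.698
```

```bash
python3 see.py 15 385 170 505 350 100 210 240 330
```

```text
[0.4313 0.3408 0.2666] [ 0.528  0.362  1.396  0.002  1.382 -0.887] t 14.7667 F [ 0.55  0.48 -0.12] w 59.6 crook [0.4316 0.3414 0.0311]
```

View pics/v15.png

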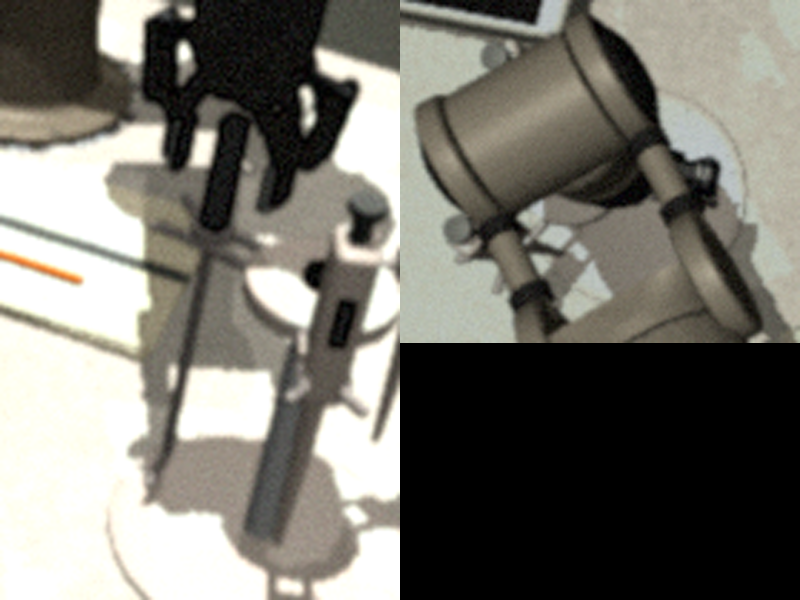

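The hook hangs in the cradle on its own. I rise clear of it.

Emit:
arm_command --steps '[[60,[0,-0.1,0],[0,0,0]],[60,[0,-0.25,0],[0,0,0]],[60,[0,-0.5,0],[0,0,0]],[60,[0,-0.75,0],[0,0,0]],[85,[0,-0.95,0],[0,0,0]],[85,[0,-0.95,0],[0,0,0]],[85,[0,-0.95,0],[0,0,0]]]'

```text
time_s: 15.45
eef_pos: [0.4314, 0.3407, 0.411]
tool_rot: [0.537, -0.537, -0.462, 0.457]
force: [-0.4, 0.5, -0.1]
grip_width: 0.993
```

```bash
python3 see.py 16 385 170 505 350 260 150 400 290; python3 jugfit.py 16 .5635 -.0095 124 x
```

```text
[0.4314 0.3407 0.411 ] [ 0.528  0.322  1.07   0.002  1.742 -0.887] t 15.45 F [-0.43  0.49 -0.06] w 84.8 crook [0.4326 0.3417 0.1755]
{'scene': (array([ 0.5657, -0.0081]), 224), 'top': (array([ 0.5622, -0.009 ]), 142)}
```

View pics/v16.png

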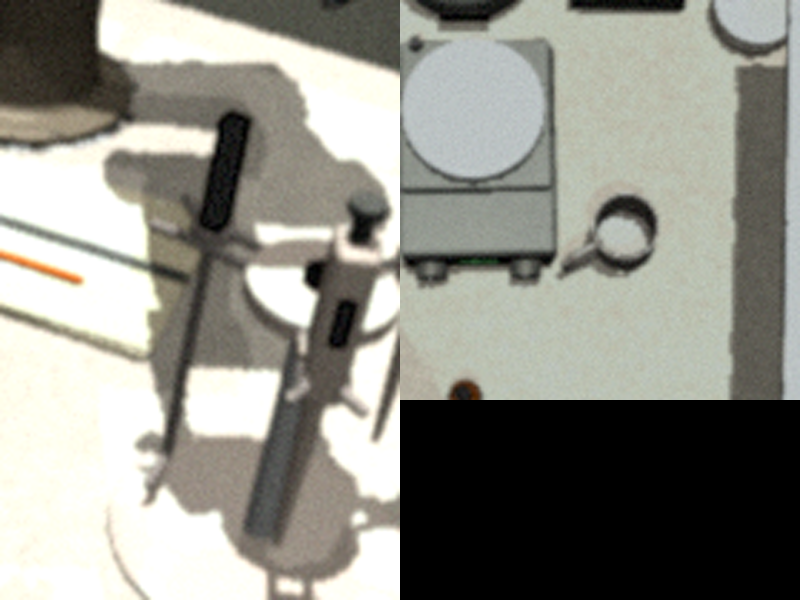

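View pics/j16.png

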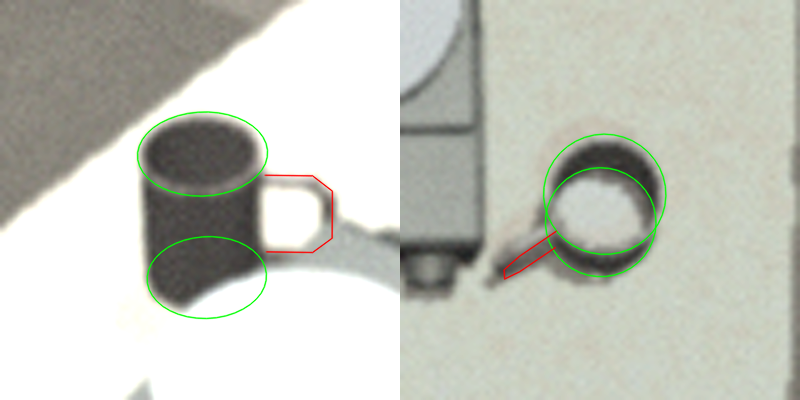

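```bash
cat >> plan.py <<'E'
def downR(yawdeg):
    c,s=np.cos(np.radians(yawdeg)),np.sin(np.radians(yawdeg)); x=np.array([c,s,0]);y=np.array([0,0,-1.]); return Ro.from_matrix(np.column_stack([x,y,np.cross(x,y)]))
E
python3 - <<'E'
from plan import *
for p in([.497,.165,.30],[.564,-.0095,.19]): print(ik(np.array(p),downR(33)).round(2),rel(p,downR(33)),rel(p,downR(57)))
E
```

```text
[ 0.17  0.3   1.4   0.    1.45 -0.4 ] (array([-1.087,  0.719, -0.617]), array([-0.001,  0.534,  0.001])) (array([-1.087,  0.719, -0.617]), array([-0.001,  0.268,  0.001]))
[-0.15  0.45  1.48 -0.    1.22 -0.73] (array([-2.168,  1.45 , -1.239]), array([-0.001,  0.534,  0.001])) (array([-2.168,  1.45 , -1.239]), array([-0.001,  0.268,  0.001]))
```

Emit:
arm_command --steps '[[85,[-0.15,0,-0.09],[0,0.07,0]],[85,[-0.35,0.02,-0.2],[0,0.14,0]],[85,[-0.55,0.1,-0.31],[0,0.21,0]],[85,[-0.75,0.2,-0.43],[0,0.28,0]],[85,[-0.95,0.3,-0.54],[0,0.35,0]],[85,[-1.0,0.4,-0.6],[0,0.42,0]],[85,[-1.0,0.45,-0.6],[0,0.49,0]],[85,[-1.0,0.45,-0.6],[0,0.534,0]]]'

```text
time_s: 16.22
eef_pos: [0.4959, 0.1769, 0.3374]
tool_rot: [0.68, -0.678, -0.196, 0.2]
force: [-0.5, 1.2, -0.1]
grip_width: 0.995
```

```bash
python3 - <<'E'
from plan import *
s=log(); print(s['eef_pos'],s['time_s']); print(rel([.564,-.0095,.19],downR(33)))
E
```

```text
[0.49589034 0.17693482 0.33735323] 16.2167
(array([-0.282,  0.978, -1.296]), array([-0.003, -0.005, -0.003]))
```

Emit:
arm_command --steps '[[85,[-0.05,0.08,-0.2],[0,0,0]],[85,[-0.1,0.2,-0.45],[0,0,0]],[85,[-0.16,0.35,-0.7],[0,0,0]],[85,[-0.2,0.5,-0.9],[0,0,0]],[85,[-0.22,0.55,-1.0],[0,0,0]],[85,[-0.22,0.55,-1.0],[0,0,0]],[85,[-0.22,0.55,-1.0],[0,0,0]]]'

```text
time_s: 16.8
eef_pos: [0.5502, 0.0343, 0.2567]
tool_rot: [0.679, -0.677, -0.2, 0.201]
force: [-0.7, -0.5, -0.6]
grip_width: 0.991
```

```bash
python3 - <<'E'
from plan import *
s=log(); print(s['eef_pos'],s['time_s']); print(rel([.564,-.0095,.14],downR(33)))
E
```

```text
[0.5501742  0.03433913 0.25670235] 16.8
(array([-0.081,  0.777, -0.299]), array([-0.003, -0.001, -0.   ]))
```

Emit:
arm_command --steps '[[85,[-0.04,0.1,-0.15],[0,0,0]],[85,[-0.08,0.25,-0.3],[0,0,0]],[85,[-0.08,0.45,-0.3],[0,0,0]],[85,[-0.08,0.65,-0.3],[0,0,0]],[85,[-0.08,0.77,-0.3],[0,0,0]],[85,[-0.08,0.77,-0.3],[0,0,0]],[85,[-0.08,0.77,-0.3],[0,0,0]]]'

```text
time_s: 17.38
eef_pos: [0.5653, -0.0079, 0.1431]
tool_rot: [0.679, -0.677, -0.202, 0.201]
force: [1.2, -0.0, 0.1]
grip_width: 0.998
```

```bash
python3 see.py 17 200 170 340 300 270 150 410 290;  python3 - <<'E'
from plan import *
print(rel([.564,-.0095,.034],downR(33)))
E
```

```text
[ 0.5653 -0.0079  0.1431] [-0.151  0.497  1.537  0.003  1.108 -0.73 ] t 17.3833 F [ 1.19 -0.01  0.06] w 85.3 crook [ 0.5653 -0.0072 -0.0924]
(array([-0.022,  0.74 ,  0.004]), array([0.   , 0.001, 0.003]))
```

View pics/v17.png

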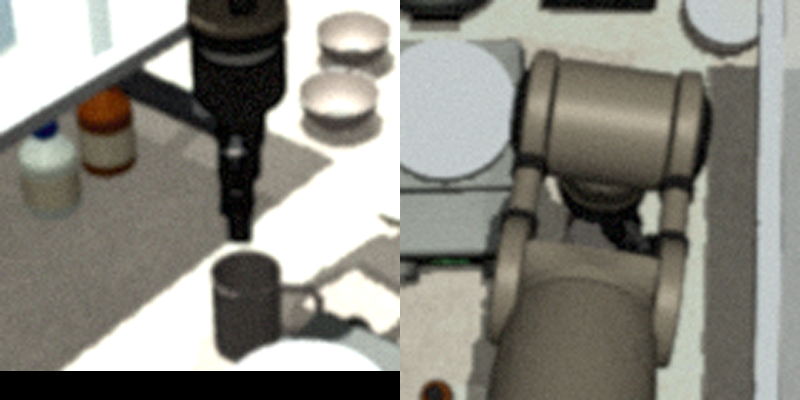

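Emit:
arm_command --steps '[[85,[-0.02,0.1,0],[0,0,0]],[85,[-0.02,0.22,0],[0,0,0]],[85,[-0.02,0.34,0],[0,0,0]],[85,[-0.02,0.46,0],[0,0,0]],[85,[-0.02,0.58,0],[0,0,0]],[85,[-0.02,0.68,0],[0,0,0]],[85,[-0.02,0.72,0],[0,0,0]],[85,[-0.02,0.72,0],[0,0,0]]]'

```text
time_s: 18.15
eef_pos: [0.5634, -0.0102, 0.0352]
tool_rot: [0.679, -0.677, -0.202, 0.2]
force: [-0.0, 0.2, 0.1]
grip_width: 0.997
```

```bash
python3 see.py 18 200 170 340 300 270 150 410 290
```

```text
[ 0.5634 -0.0102  0.0352] [-0.156  0.634  1.645  0.004  0.862 -0.735] t 18.15 F [-0.03  0.19  0.05] w 85.2 crook [ 0.5637 -0.0096 -0.2003]
```

View pics/v18.png

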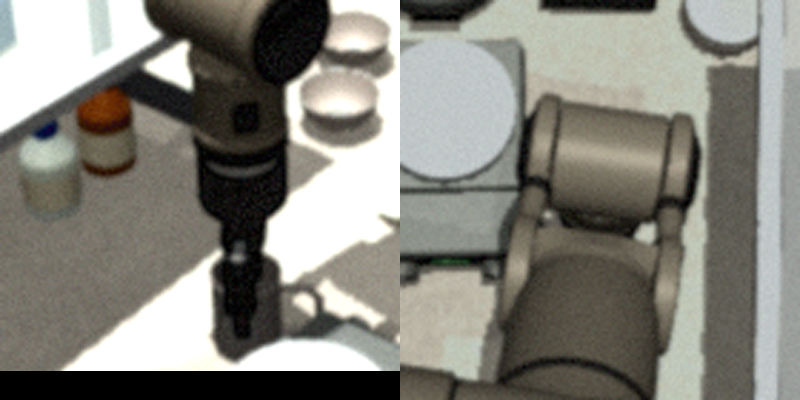

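The fingers straddle the jug with no contact force, so I close.

Emit:
arm_command --steps '[[75,[0,0,0],[0,0,0]],[68,[0,0,0],[0,0,0]],[64,[0,0,0],[0,0,0]],[60,[0,0,0],[0,0,0]],[56,[0,0,0],[0,0,0]],[56,[0,0,0],[0,0,0]],[56,[0,0,0],[0,0,0]],[56,[0,0,0],[0,0,0]]]'

```text
time_s: 18.92
eef_pos: [0.5642, -0.0105, 0.0365]
tool_rot: [0.678, -0.678, -0.203, 0.199]
force: [-0.9, 0.7, 7.3]
grip_width: 0.725
```

```bash
python3 see.py 19 200 170 340 300 270 150 410 290; python3 - <<'E'
from plan import *
s=ctrl.get_state(); print(s['eef_pos'],s['wrist_torque'])
E
```

```text
[ 0.5642 -0.0105  0.0365] [-0.156  0.632  1.644  0.004  0.862 -0.735] t 18.9167 F [-0.87  0.7   7.31] w 61.9 crook [ 0.5651 -0.01   -0.199 ]
[ 0.56417258 -0.01054244  0.03650458] [0.04729532 0.27202393 0.03656128]
```

View pics/v19.png

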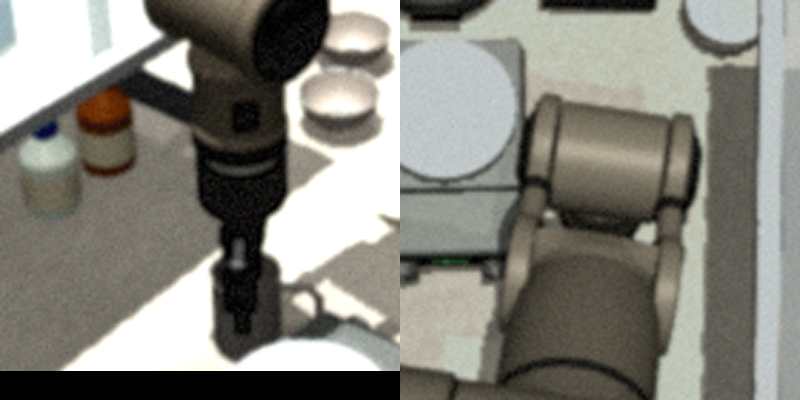

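Emit:
arm_command --steps '[[56,[0,-0.05,0],[0,0,0]],[56,[0,-0.15,0],[0,0,0]],[56,[0,-0.3,0],[0,0,0]],[56,[0,-0.5,0],[0,0,0]],[56,[0,-0.7,0],[0,0,0]],[56,[0,-0.88,0],[0,0,0]],[56,[0,-1.0,0],[0,0,0]],[56,[0,-1.0,0],[0,0,0]]]'

```text
time_s: 19.68
eef_pos: [0.5649, -0.0111, 0.1897]
tool_rot: [-0.677, 0.678, 0.204, -0.198]
force: [0.7, -0.6, -1.9]
grip_width: 0.723
```

```bash
python3 see.py 20 180 150 340 300 250 150 410 290; python3 - <<'E'
from plan import *
p=[.676,.132,.186];print(ik(np.array(p),downR(33)),rel(p,downR(33)))
E
```

```text
[ 0.5649 -0.0111  0.1897] [-0.157  0.445  1.484  0.003  1.204 -0.734] t 19.6833 F [ 0.67 -0.64 -1.94] w 61.7 crook [ 0.5671 -0.0109 -0.0458]
[ 8.16882012e-02  6.84290736e-01  1.07179453e+00  4.36625161e-10
  1.38550738e+00 -4.94270452e-01] (array([ 1.152, -0.002,  0.387]), array([-0.001,  0.   ,  0.002]))
```

View pics/v20.png

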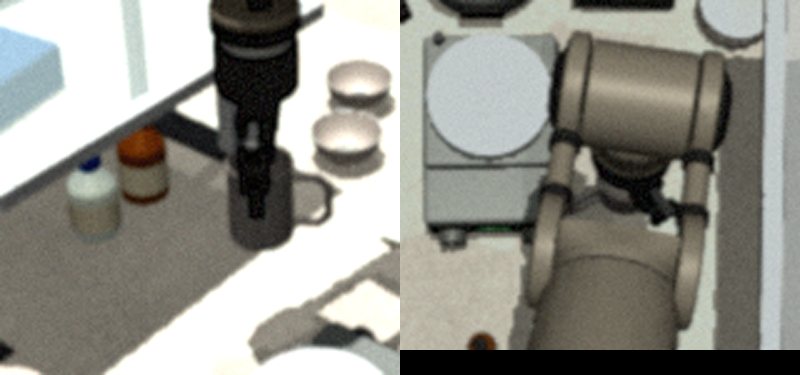

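The jug is held upright in the air with weight on the wrist. Now I move it over the hotplate.

Emit:
arm_command --steps '[[56,[0.08,0,0.03],[0,0,0]],[56,[0.22,0,0.075],[0,0,0]],[56,[0.38,0,0.13],[0,0,0]],[56,[0.55,0,0.185],[0,0,0]],[56,[0.72,0,0.24],[0,0,0]],[56,[0.87,0,0.3],[0,0,0]],[56,[0.97,0,0.34],[0,0,0]],[56,[1.0,0,0.36],[0,0,0]]]'

```text
time_s: 20.45
eef_pos: [0.6596, 0.1191, 0.1824]
tool_rot: [0.679, -0.676, -0.201, 0.202]
force: [-0.4, -0.0, -2.4]
grip_width: 0.718
```

```bash
python3 - <<'E'
from plan import *
s=log(); print(s['eef_pos'],s['time_s'],s['grip_width']*85.4)
print(rel([.676,.132,.186],downR(33)))
E
```

```text
[0.65962387 0.11907019 0.18241522] 20.45 61.343050457285734
(array([ 0.139, -0.024,  0.013]), array([-0.002,  0.002, -0.   ]))
```

Emit:
arm_command --steps '[[56,[0.07,-0.01,0.01],[0,0,0]],[56,[0.14,-0.01,0.013],[0,0,0]],[56,[0.14,-0.01,0.013],[0,0,0]],[56,[0.14,-0.01,0.013],[0,0,0]]]'

```text
time_s: 20.78
eef_pos: [0.6752, 0.1292, 0.1852]
tool_rot: [0.679, -0.677, -0.201, 0.201]
force: [0.3, 0.4, -1.9]
grip_width: 0.721
```

```bash
python3 see.py 21 230 200 390 370 220 130 380 270; python3 - <<'E'
from plan import *
s=ctrl.get_state(); print(rel([.676,.132,.1375],downR(33)))
p=s['eef_pos']
P=jugpoly(p[0],p[1],np.radians(123)); P=[(c,[(a,b,z+p[2]-.0365) for a,b,z in q]) for c,q in P]+[((255,0,0),circle(.676,.132,.1,.0675))]
overlay('scene','s21','o21',240,210,380,350,4.3 and 4,P)
E
```

```text
[0.6752 0.1292 0.1852] [ 0.077  0.683  1.077  0.002  1.384 -0.5  ] t 20.7833 F [ 0.34  0.37 -1.87] w 61.6 crook [ 0.6748  0.1297 -0.0503]
(array([0.016, 0.324, 0.014]), array([-0.001,  0.   ,  0.   ]))
```

View pics/o21.png

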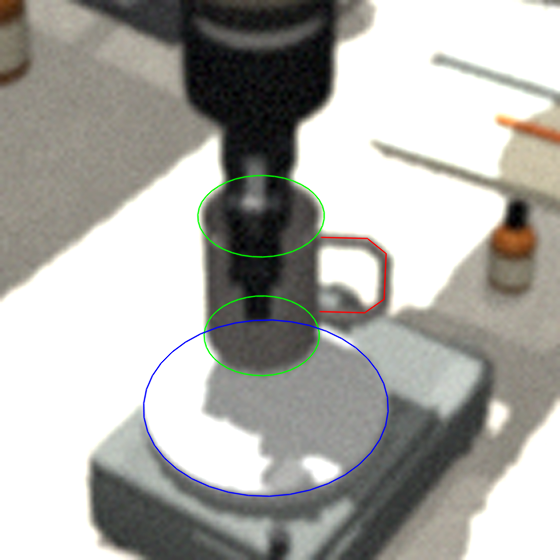

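The held jug matches its overlay, and the dropper is untouched. I lower it.

Emit:
arm_command --steps '[[56,[0.005,0.06,0.005],[0,0,0]],[56,[0.01,0.13,0.008],[0,0,0]],[56,[0.01,0.2,0.008],[0,0,0]],[56,[0.01,0.25,0.008],[0,0,0]],[56,[0.01,0.285,0.008],[0,0,0]],[56,[0.01,0.3,0.008],[0,0,0]],[56,[0.01,0.31,0.008],[0,0,0]],[56,[0.01,0.31,0.008],[0,0,0]]]'

```text
time_s: 21.55
eef_pos: [0.6766, 0.1312, 0.1404]
tool_rot: [0.679, -0.677, -0.202, 0.2]
force: [0.3, 0.7, -2.1]
grip_width: 0.725
```

```bash
python3 see.py 22 240 200 380 340 220 130 380 270; python3 - <<'E'
from plan import *
print(rel([.676,.132,.1368],downR(33)))
E
```

```text
[0.6766 0.1312 0.1404] [ 0.079  0.717  1.136  0.002  1.287 -0.498] t 21.55 F [ 0.31  0.68 -2.1 ] w 61.9 crook [ 0.6769  0.1318 -0.0951]
(array([-0.002,  0.028,  0.007]), array([-0.001,  0.   ,  0.002]))
```

View pics/v22.png

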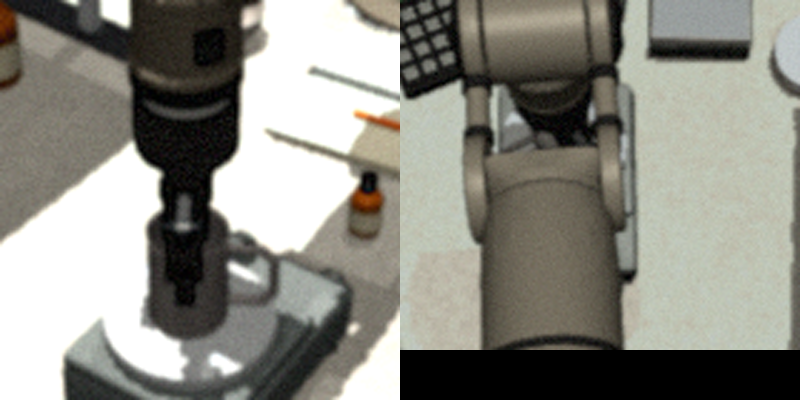

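Still carried, about 3 mm above the plate. I lower the last bit.

Emit:
arm_command --steps '[[56,[0,0.01,0.004],[0,0,0]],[56,[0,0.02,0.004],[0,0,0]],[56,[0,0.026,0.004],[0,0,0]],[56,[0,0.028,0.004],[0,0,0]],[56,[0,0.028,0.004],[0,0,0]]]'

```text
time_s: 22.07
eef_pos: [0.6763, 0.1318, 0.1366]
tool_rot: [0.679, -0.677, -0.202, 0.2]
force: [-0.3, 0.1, -0.1]
grip_width: 0.72
```

Emit:
arm_command --steps '[[56,[0,0.006,0],[0,0,0]],[56,[0,0.008,0],[0,0,0]],[56,[0,0.008,0],[0,0,0]],[56,[0,0.008,0],[0,0,0]]]'

```text
time_s: 22.4
eef_pos: [0.6763, 0.1318, 0.1366]
tool_rot: [0.679, -0.677, -0.202, 0.2]
force: [-2.2, -0.1, 5.4]
grip_width: 0.721
```

The jug is in contact with the plate: 5 N upward and the height no longer changes. I open.

Emit:
arm_command --steps '[[66,[0,0,0],[0,0,0]],[72,[0,0,0],[0,0,0]],[80,[0,0,0],[0,0,0]],[85,[0,0,0],[0,0,0]],[85,[0,0,0],[0,0,0]],[85,[0,0,0],[0,0,0]],[85,[0,0,0],[0,0,0]]]'

```text
time_s: 22.98
eef_pos: [0.6763, 0.1317, 0.135]
tool_rot: [0.679, -0.677, -0.202, 0.2]
force: [-0.1, 0.9, 0.5]
grip_width: 0.995
```

```bash
python3 see.py 23 240 200 380 340 220 130 380 270
```

```text
[0.6763 0.1317 0.135 ] [ 0.08   0.721  1.143  0.002  1.276 -0.497] t 22.9833 F [-0.11  0.95  0.46] w 85.0 crook [ 0.6766  0.1323 -0.1005]
```

View pics/v23.png

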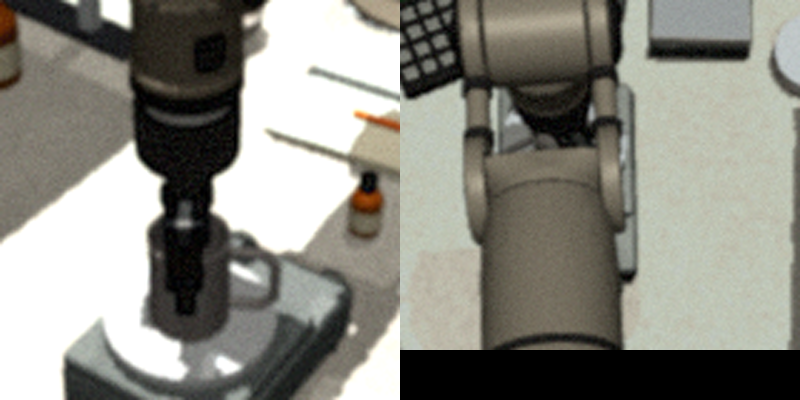

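Released. I rise straight up, then back away.

Emit:
arm_command --steps '[[85,[0,-0.08,0],[0,0,0]],[85,[0,-0.2,0],[0,0,0]],[85,[0,-0.35,0],[0,0,0]],[85,[0,-0.55,0],[0,0,0]],[85,[0,-0.75,0],[0,0,0]],[85,[0,-0.95,0],[0,0,0]],[85,[0,-1.0,0],[0,0,0]],[85,[0,-1.0,0],[0,0,0]]]'

```text
time_s: 23.75
eef_pos: [0.6771, 0.1315, 0.2896]
tool_rot: [0.678, -0.678, -0.204, 0.198]
force: [0.3, 0.4, -0.3]
grip_width: 0.998
```

```bash
python3 - <<'E'
from plan import *
s=log(); print(s['eef_pos'],s['time_s']); print(rel([.5,.08,.30],downR(33)))
E
```

```text
[0.67709851 0.13145199 0.28958972] 23.75
(array([-1.176, -0.081,  0.356]), array([0.001, 0.   , 0.006]))
```

Emit:
arm_command --steps '[[85,[-0.15,-0.05,0.05],[0,0,0]],[85,[-0.4,-0.08,0.12],[0,0,0]],[85,[-0.65,-0.1,0.2],[0,0,0]],[85,[-0.85,-0.1,0.3],[0,0,0]],[85,[-1.0,-0.1,0.36],[0,0,0]],[85,[-1.0,-0.1,0.36],[0,0,0]],[85,[-1.0,-0.1,0.36],[0,0,0]]]'

```text
time_s: 24.33
eef_pos: [0.5198, 0.0947, 0.2995]
tool_rot: [0.679, -0.677, -0.201, 0.2]
force: [-0.2, -0.8, 0.2]
grip_width: 0.995
```

```bash
python3 see.py 24 0 0 640 480 0 0 640 480; python3 - <<'E'
from plan import *
for n in('scene','top'):
    P=cloud(n,np.load(f'pics/{n[0]}24_d.npy')); m=(np.hypot(P[...,0]-.676,P[...,1]-.132)<.06)&(P[...,2]>.174)&(P[...,2]<.195); q=P[m]; print(n,circ(q,.0315),len(q),np.percentile(q[:,2],[5,95]))
G=jugpoly(.676,.132,np.radians(123)); G=[(c,[(a,b,z+.1) for a,b,z in q]) for c,q in G]+[((255,0,0),circle(.676,.132,.1,.0675))]
overlay('scene','s24','a',255,240,365,350,3.6,G); overlay('top','t24','b',235,140,345,250,3.6,G)
cv2.imwrite('pics/f24.png',np.hstack([cv2.imread('pics/a.png'),cv2.imread('pics/b.png')]))
E
```

```text
[0.5198 0.0947 0.2995] [ 0.034  0.304  1.39   0.003  1.447 -0.543] t 24.3333 F [-0.19 -0.84  0.22] w 85.0 crook [0.52   0.0953 0.064 ]
scene [0.67742668 0.13344687] 296 [0.17462162 0.18567266]
top [0.6724274  0.13216437] 60 [0.17645018 0.18659318]
```

View pics/f24.png

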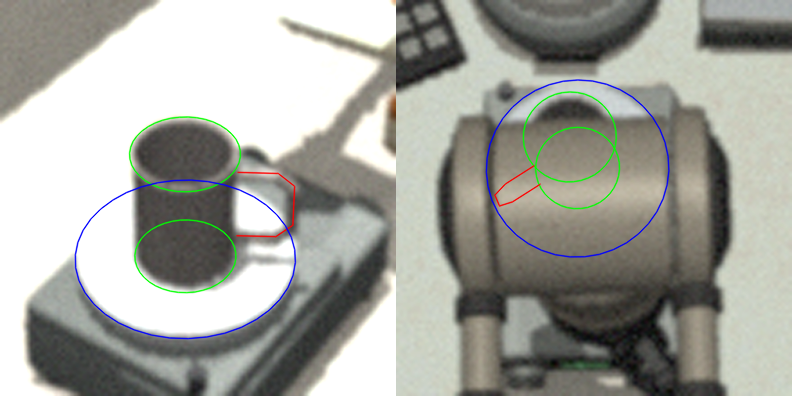

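View pics/s24.png

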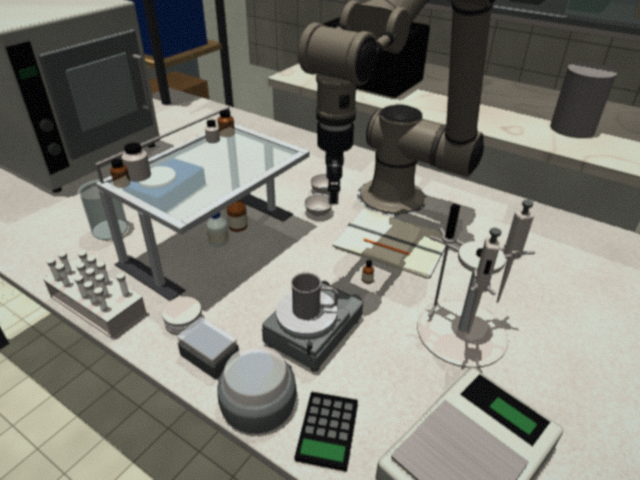

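View pics/t24.png

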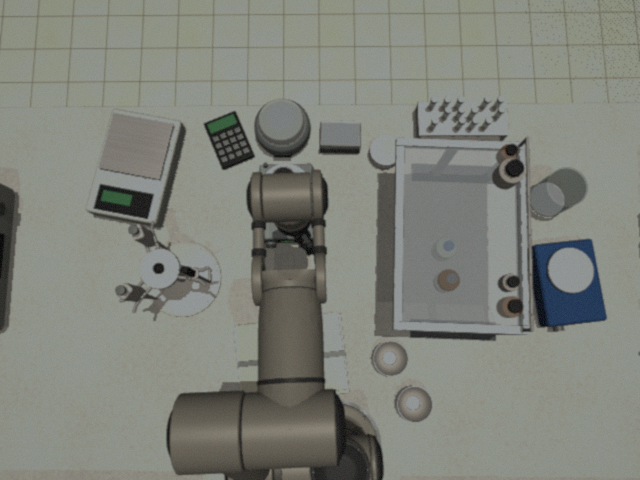

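The jug stands upright at (306,297) in the scene view, in the middle of the plate. The hook hangs in its cradle at (450,225), and the media, amber and dropper bottles are where they were. I hand in.

```bash
python3 - <<'E'
from h import *
a=cv2.imread('pics/scene0.png').astype(int);b=cv2.imread('pics/s24.png').astype(int)
for k,(x0,y0,x1,y1) in dict(hook=(425,195,470,330),media=(205,210,230,245),amber=(228,200,248,232),dropper=(360,260,376,284)).items(): print(k,abs(a-b)[y0:y1,x0:x1].mean().round(1))
print(ctrl.finish_job())
E
```

```text
hook 30.1
media 5.0
amber 4.0
dropper 19.2
the job is handed in; nothing more can be done
None
```

The job is done and handed in at about 24 s of the 72 s allowed; `finish_job()` gives no verdict.

**What I did:**
1. I lifted the hook off its wires and passed its prong through the jug's handle under the shelf.
2. I drew the jug out upright until its axis was about 130 mm in front of the shelf edge, then unhooked it.
3. I hung the hook back in its cradle.
4. I gripped the jug on the open bench and set it on the hotplate.

**Last checks:**
- **Jug:** it stands upright on the plate. The fits put its axis at (0.677, 0.133) from the scene camera and (0.672, 0.132) from the top camera; the plate centre is (0.676, 0.132). The top fit is weaker because the arm hid part of the rim.
- **Hook:** it hangs in the cradle on its own.
- **Other bottles:** media and amber show almost no change from the first picture.
- **Arm:** it was clear of everything and open. Readings at the end of each move stayed under 9 N.

**Checks that disagreed:**
- **Picture differences:** the hook area (30) and the dropper area (19) changed more than the bottles (4–5). I put this down to moved arm shadows, since both look in place in the images, but I did not measure it.
- **End of the pull:** the wrist force rose to about 6 N. The prong tip was then probably touching the hotplate housing, so I stopped and backed off. The jug was still upright and did not move when I took the hook out.

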